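Stack a graded disc-spring set on its arbor

TASK

Build up the spring stack on the level arbor from the three cone washers in the rack: first the small one with its hollow side facing the arbor's nose, then the medium one with its hollow facing the stand, then the large one with its hollow facing the nose again. Feel each one home, and at the last press the whole stack gently but firmly together against the set collar so that no gap is left, then let go; leave the other things on the bench alone.

Things in the scene. Friction and masses are not known exactly. Their poses are not given: they have to be found in the camera images.
- small_centre (a point): small cone washer's centre: steel disc spring, 44 mm across, 24 mm bore, 12 mm deep. Point on its axis, half-way through. Own z = its axis, out of the hollow (dished) side; -z out of the crown (domed) side. Grip it across the rim, a straight band 44 mm across, 5.5 mm wide, ending flush with the hollow face. Starts on edge, axis level, in any notch of the rack. About 40 g (0.8 to 1.3 x)
- small_hollow (a point): centre of the small washer's hollow face (plane of its rim), 6 mm from its centre along its own +z
- small_crown (a point): centre of the small washer's crown face, 6 mm from its centre along its own -z
- small_washer: the small cone washer as a body; same point and axes as small_centre
- medium_centre (a point): medium cone washer's centre: steel disc spring, 54 mm across, 24 mm bore, 12 mm deep. Point on its axis, half-way through. Own z = its axis, out of the hollow (dished) side; -z out of the crown (domed) side. Grip it across the rim, a straight band 54 mm across, 5.5 mm wide, ending flush with the hollow face. Starts on edge, axis level, in any notch of the rack. About 60 g (0.8 to 1.3 x)
- medium_hollow (a point): centre of the medium washer's hollow face (plane of its rim), 6 mm from its centre along its own +z
- medium_crown (a point): centre of the medium washer's crown face, 6 mm from its centre along its own -z
- medium_washer: the medium cone washer as a body; same point and axes as medium_centre
- large_centre (a point): large cone washer's centre: steel disc spring, 64 mm across, 24 mm bore, 12 mm deep. Point on its axis, half-way through. Own z = its axis, out of the hollow (dished) side; -z out of the crown (domed) side. Grip it across the rim, a straight band 64 mm across, 5.5 mm wide, ending flush with the hollow face. Starts on edge, axis level, in any notch of the rack. About 85 g (0.8 to 1.3 x)
- large_hollow (a point): centre of the large washer's hollow face (plane of its rim), 6 mm from its centre along its own +z
- large_crown (a point): centre of the large washer's crown face, 6 mm from its centre along its own -z
- large_washer: the large cone washer as a body; same point and axes as large_centre
- rack: fixed grey rack, base 56 x 150 x 6 mm, origin under its centre; three notches at own y = -48, 0, +48 mm. A washer stands in each in a shallow V between two cheeks 16 mm wide in x, top 36 mm up; its axis lies along rack y, its centre 35 (small), 40 (medium) or 46 mm (large) up. Lift straight up. More than 18 mm from a washer's centre in rack x, nothing but the 6 mm base
- stand: fixed stand: base 125 x 90 x 10 mm, upright plate 46 mm wide, top at 116 mm, front face at own x = 0; own -x points along the arbor to the nose; origin on the worktop below the arbor's root. Carries the dark set collar (34 mm across, 16 mm long) clamped on the arbor, front face anywhere from 16 to 34 mm in front of the upright: not reported, to be felt for
- arbor: fixed level steel arbor, 17 mm diameter, 85 mm long, last 6 mm tapered; origin at its root on the upright's front face, on its axis, 90 mm above the worktop; own -x runs along it to the nose. Washers have 3 mm play all round on it. Pressed home, the centres of small, medium, large lie about 6, 18 and 30 mm in front of the collar's face
- arbor_nose (a point): centre of the arbor's nose end, 85 mm from its root along its own -x
- vial_1: small brown vial, 22 x 44 mm; bystander, origin at the centre of its underside; leave it where it is
- cap_small: loose blue screw cap, 36 x 14 mm; bystander, origin at the centre of its underside; leave it where it is
- stir_bar: white stir bar, 10 x 38 x 10 mm; bystander, origin at the centre of its underside; leave it where it is
- forceps: steel forceps, 12 x 125 x 9 mm; bystander, origin at the centre of its underside; leave it where it is

How it is judged:
By the outcome, as a careful person would: the job done as asked, in the order asked, and still so for the second after the job is handed in, with the robot touching nothing.
It also fails if it takes over 67 s, if anything falls off the work surface, if the arm or the gripper's body presses on something with over 40 N, if the wrist force passes 120 N, or if a joint passes its speed limit or range.

ROBOT

A 6-joint arm with a two-finger parallel gripper is mounted at the origin on a cart in front of the work surface, level with it; the furniture and walls round the work are solid. World frame = base frame: x ahead of the robot, y to its left, z up, the work surface at z = 0. Lengths are in mm, angles in degrees, forces in N, time in s.
With the tool pointing down it reaches from about 300 to 850 mm from the base axis. Payload 4.2 kg.
Tool frame: the origin (TCP) lies at the very end of the fingers, on their centre line; the grasp point (between the pads) lies 19 mm behind it; z points along the fingers, x is the direction in which the jaws open and shut, and the axes are right-handed (so a half turn about z gives the same grasp; the last joint's range is limited). The gripper opens to 91 mm and grips with 3 to 60 N. Pads are 32 mm wide; open, the fingers measure 118 mm over their backs; the gripper's body (76 mm by 178 mm) begins 60 mm behind the grasp point.
Start: joints at [-77.349, 18.312, 89.639, -0, 72.044, -1.146], TCP at [137.128, -558.426, 213.976] pointing down, gripper open.
Joint ranges: [-177.97, 177.97], [-48.28, 115.42], [12.27, 149.76], [-77.06, 257.06], [2.81, 150.46], [-146.56, 146.56]. Speed limits (degrees/s): [147.25, 147.25, 180, 180, 180, 180].

INTERFACE

Orientations are given as [roll, pitch, yaw] about the fixed x, y, z axes, in that order (R = Rz(yaw) Ry(pitch) Rx(roll)).
In Python, from station import robot gives the robot as it stands.
- The arm moves only by the tool play_rows, never from a script. Its argument "rows" is one flat list of numbers, 5 for each row, row after row: the shift along the tool's x, y, z in mm, then the turn about the tool's z in rad, then the closure, from 0 (fully open) to 1 (shut). In form: [dx, dy, dz, spin, fingers, dx, dy, dz, spin, fingers, ...]. A call has 1 to 10 rows; each row shifts and turns the pose as measured when the row begins, along the tool's axes as they then stand; what a row does not reach is not made up. A row lasts 1/8 s, in which the tool goes at most 62.5 mm and 10.7 degrees, less where a joint would pass 70% of its speed; a pose out of reach is approached as far as the arm can. A call with a gripper value outside its range is refused whole. The fingers move at their own pace and stop on an object; the grip force is fixed at half the most. Time passes only in rows, so rows that do not move let the fingers close. It gives the time, the measured TCP pose, the force and the opening at its end, in the units of the state.
- robot.state(): the state, without advancing time (a new reading comes with each control period).
- robot.snapshot(name): name is "scene" or "top" or "wrist"; returns a dict with "color" (400x640x3 uint8, blue, green, red), "intrinsics" (3x3 intrinsics, pixels), "world_from_camera" (4x4, takes a point from camera to world coordinates). Camera axes: x right, y up, looking along -z (the intrinsics and any distortion apply to the point x, -y, -z); pixel columns grow to the right and rows downward; lengths in mm; the calibration is good to about 2 mm. A picture is of the moment at which its call begins. There is no depth.
- robot.job_done(): hands the job in, once; it reports no verdict.
The state is a dict: "clock": time; "joints": joint angles; "joint_velocities": joint speeds; "tau": joint torques, N m; "eef_pos": TCP position; "ee_rot": TCP orientation; "ft_force": force on the tool from outside, world axes, zero at the start; "ft_torque": the same for the moment, N m; "gripper_width": finger opening in mm.
Only numpy, scipy, OpenCV 4.12 (cv2) and the standard library are available. Lean on these libraries where they do the work, as an engineer would, in place of code of your own. Each camera call takes 0.05 s, during which the arm holds its last target. There are 200 camera calls.

## Working session

There is one attempt and no reset: what is moved stays moved. The work goes in short steps, Python scripts to look and compute and a tool call to move; the robot and the scene stay as the last step left them, time stands still between calls to the robot, and variables do not carry over. Pictures are saved under pics/ and viewed, about 8 in all and at most 12, crops included, and the job is handed in when it is done.

Besides the shell and the picture viewer there is one more tool, called after "Request:" by a JSON object that holds its "name" and its "arguments". play_rows: Moves the arm, as the interface text tells. Its arguments: {"type":"object","properties":{"rows":{"type":"array"}},"required":["rows"]}

```bash
ls; mkdir -p pics; python3 - <<'E'
from station import robot
import cv2,pickle
d={}
for n in("scene","top","wrist"):
    s=robot.snapshot(n);d[n]=s;cv2.imwrite(f"pics/{n}0.png",s["color"])
    print(n,s["intrinsics"].tolist(),s["world_from_camera"].round(3).tolist(),[k for k in s])
pickle.dump(d,open("s0.pkl","wb"))
print(robot.state())
E
```

```text
pics
scene [[502.03853717089856, 0.0, 315.2318981162252], [0.0, 502.03853717089856, 201.19996110657144], [0.0, 0.0, 1.0]] [[0.871, 0.38, -0.311, 292.81], [-0.491, 0.666, -0.562, -582.953], [-0.006, 0.642, 0.767, 734.073], [0.0, 0.0, 0.0, 1.0]] ['color', 'intrinsics', 'world_from_camera']
top [[518.2226586203611, 0.0, 319.8877666791254], [0.0, 518.2226586203611, 191.4172046644651], [0.0, 0.0, 1.0]] [[-0.019, 0.996, -0.091, 452.721], [-1.0, -0.017, 0.026, -91.049], [0.024, 0.092, 0.996, 940.077], [0.0, 0.0, 0.0, 1.0]] ['color', 'intrinsics', 'world_from_camera']
wrist [[314.01490097230504, 0.0, 318.1126253264759], [0.0, 314.01490097230504, 195.4295657948067], [0.0, 0.0, 1.0]] [[0.24, 0.929, 0.28, 216.607], [-0.971, 0.23, 0.067, -539.845], [-0.002, -0.288, 0.958, 383.553], [0.0, 0.0, 0.0, 1.0]] ['color', 'intrinsics', 'world_from_camera']
{'clock': 0.15, 'joints': array([-7.73489869e+01,  1.83427203e+01,  8.96882952e+01, -6.84020033e-04,
        7.20444981e+01, -1.14460831e+00]), 'joint_velocities': array([ 0.04510807, -0.14143297, -0.22237011, -0.05121908, -0.07434806,
       -0.02529664]), 'tau': array([-4.34168805e-04, -4.12774301e+01, -2.32154167e+01,  7.27225235e-02,
        4.33287781e-02, -8.81868777e-05]), 'eef_pos': array([ 137.04340831, -558.05192478,  213.33242698]), 'ee_rot': array([-1.79999142e+02,  7.55115006e-02, -7.62041667e+01]), 'ft_force': array([ 0.69313144,  0.12600439, -0.10231796]), 'ft_torque': array([-0.01134902,  0.0107471 , -0.0345056 ]), 'gripper_width': 91.10426789963559}
```

View pics/scene0.png

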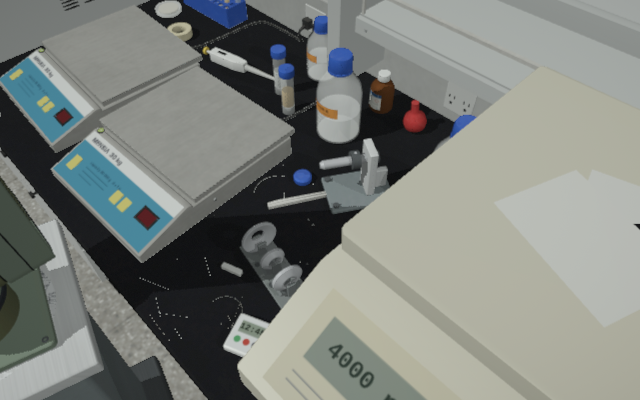

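View pics/top0.png

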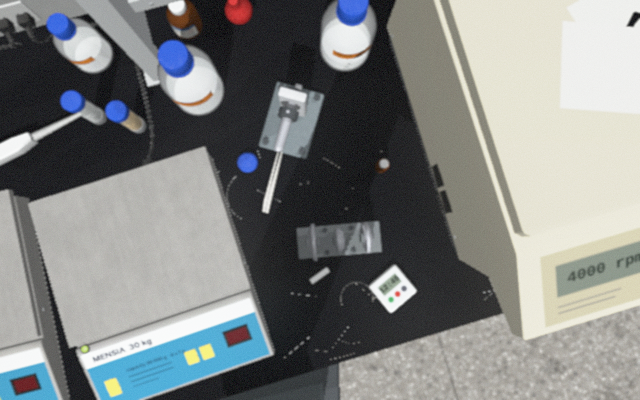

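```bash
cat > h.py <<'E'
import numpy as np,pickle,cv2
def ray(s,p):
    K=s["intrinsics"];T=s["world_from_camera"]
    d=np.linalg.inv(K)@[p[0],p[1],1];d=T[:3,:3]@[d[0],-d[1],-d[2]]
    return T[:3,3],d
def onz(s,p,z):
    o,d=ray(s,p);return (o+d*(z-o[2])/d[2])
def tri(a,p,b,q):
    o1,d1=ray(a,p);o2,d2=ray(b,q)
    t=np.linalg.lstsq(np.c_[d1,-d2],o2-o1,rcond=None)[0]
    A=o1+d1*t[0];B=o2+d2*t[1];return (A+B)/2,np.linalg.norm(A-B)
def proj(s,P):
    T=np.linalg.inv(s["world_from_camera"]);c=T[:3,:3]@np.asarray(P,float)+T[:3,3]
    u=s["intrinsics"]@[c[0],-c[1],-c[2]];return u[:2]/u[2]
E
python3 - <<'E'
import pickle,cv2,numpy as np
d=pickle.load(open("s0.pkl","rb"))
a=d["scene"]["color"][135:310,225:405];b=d["top"]["color"][75:275,225:395]
f=lambda i,k:cv2.resize(i,None,fx=k,fy=k,interpolation=cv2.INTER_CUBIC)
a=f(a,2.4);b=f(b,2.1)
c=np.zeros((max(a.shape[0],b.shape[0]),a.shape[1]+b.shape[1],3),np.uint8)
c[:a.shape[0],:a.shape[1]]=a;c[:b.shape[0],a.shape[1]:]=b
c=cv2.convertScaleAbs(c,alpha=1.3,beta=15);print(c.shape,a.shape)
cv2.imwrite("pics/crop0.png",c)
E
```

```text
(420, 789, 3) (420, 432, 3)
```

View pics/crop0.png

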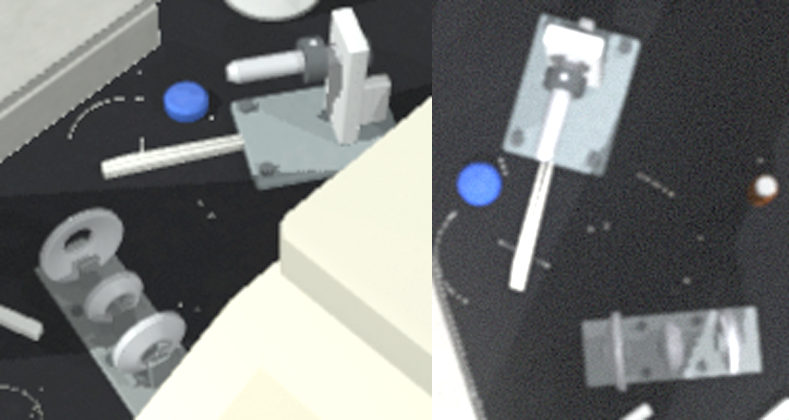

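View pics/wrist0.png

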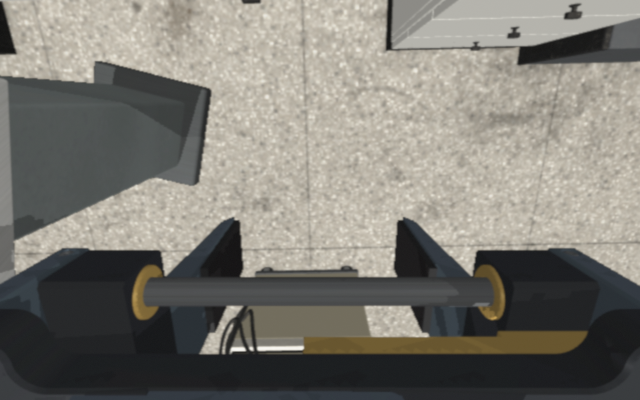

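The scene shot shows the rack at (225–310, 220–300), with the large washer at the far end, the small one in the middle and the medium one nearest. The arbor points to lower-left from the stand at (370,165), with the forceps under it. The wrist shot shows only floor.

```bash
python3 - <<'E'
from h import *
d=pickle.load(open("s0.pkl","rb"));S=d["scene"];T=d["top"]
t=lambda x,y:((x-432)/2.1+225,y/2.1+75)
s=lambda x,y:(x/2.4+225,y/2.4+135)
np.set_printoptions(precision=1,suppress=True)
print("rack top",[onz(T,t(*p),6)[:2] for p in[(582,322),(754,307),(762,370),(588,386)]])
print("stand base",[onz(T,t(*p),10)[:2] for p in[(541,14),(641,38),(604,175),(503,151)]])
print("stand base scene",[onz(S,s(*p),10)[:2] for p in[(232,102),(260,188)]])
print("nose",tri(S,s(231,71),T,t(546,158)), onz(S,s(231,71),90))
print("collar",onz(T,t(566,78),100),onz(T,t(546,158),90))
print("washers top scene",[onz(S,s(*p),z) for p,z in[((82,243),46),((115,296),35),((149,340),40)]])
print("washers top",[onz(T,t(*p),z) for p,z in[((620,350),60),((672,348),45),((731,342),60)]])
print("forceps",[onz(T,t(*p),9)[:2] for p in[(517,288),(545,170)]],"cap",onz(T,t(478,184),14),"vial",onz(T,t(764,187),44))
print("bottles",onz(T,(352,5),150),onz(T,(175,58),150),onz(T,(210,150),100),onz(T,(400,60),200))
E
```

```text
rack top [array([472.5, -71.6]), array([ 482.5, -219.5]), array([ 428.6, -224.8]), array([418. , -75.8])]
stand base [array([741.5, -40. ]), array([ 719., -127.]), array([598.6, -92.6]), array([620.9,  -5.8])]
stand base scene [array([627.5,  -5.9]), array([601.5, -94.4])]
nose (array([600.5, -47.8,  97.2]), np.float64(3.0188537835389506)) [605.5 -42.2  90. ]
collar [661.9 -63.9 100. ] [600.3 -46.9  90. ]
washers top scene [array([451.9, -99.2,  46. ]), array([ 454.9, -143.7,   35. ]), array([ 458. , -189.5,   40. ])]
washers top [array([ 448.3, -102.9,   60. ]), array([ 449. , -145.8,   45. ]), array([ 452.9, -192.6,   60. ])]
forceps [array([502.4, -16.6]), array([603.9, -41.7])] cap [591.9  15.4  14. ] vial [ 581.  -225.6   44. ]
bottles [ 821.2 -168.1  150. ] [737.7 110.4 150. ] [600.7  65.4 100. ] [ 713.1 -232.   200. ]
```

```bash
cat >> h.py <<'E'
def plan(cur,wps,f,vm=55,wm=10):
    """cur,wps: (x,y,z,yaw deg) world, tool down; prints rows"""
    out=[];c=np.array(cur,float)
    for w in wps:
        w=np.array(w,float);dd=w-c
        n=int(max(1,np.ceil(np.linalg.norm(dd[:3])/vm),np.ceil(abs(dd[3])/wm)))
        for i in range(n):
            a=np.radians(c[3]+dd[3]*i/n);s=dd/n
            out.append([round(s[0]*np.cos(a)+s[1]*np.sin(a),1),round(s[0]*np.sin(a)-s[1]*np.cos(a),1),round(-s[2],1),round(-np.radians(s[3]),3),f])
        c=w
    for i in range(0,len(out),10):print(len(out[i:i+10]),sum(out[i:i+10],[]))
def here():
    from station import robot
    s=robot.state();return [*s["eef_pos"],s["ee_rot"][2]]
E
python3 - <<'E'
from h import *
d=pickle.load(open("s0.pkl","rb"));S=d["scene"];T=d["top"]
print(tri(S,(345,237),T,(525,235)),tri(S,(243,365),T,(525,338)),tri(S,(545,68),T,(388,5)))
print(onz(T,(272,352),60),onz(T,(207,150),100))
plan(here(),[(100,-400,260,-60),(150,-310,260,-45),(240,-230,260,-25),(310,-130,250,0),(450,-205,220,4),(450,-205,135,4)],0)
E
```

```text
(array([ 454.43251049, -346.11833774,  338.20206759]), np.float64(4.003968452044373)) (array([ 320.63301776, -375.83385939,  249.80450272]), np.float64(6.266844798967134)) (array([ 778.43957667, -226.27106963,  331.05972052]), np.float64(95.33811316350123))
[267.91193927 -29.16175031  60.        ] [600.76641533  70.32143485 100.        ]
10 [np.float64(-40.6), np.float64(-0.4), np.float64(-11.7), np.float64(-0.071), 0, np.float64(-40.4), np.float64(-3.3), np.float64(-11.7), np.float64(-0.071), 0, np.float64(-40.1), np.float64(-6.1), np.float64(-11.7), np.float64(-0.071), 0, np.float64(-39.6), np.float64(-9.0), np.float64(-11.7), np.float64(-0.071), 0, np.float64(-26.5), np.float64(-44.2), np.float64(-0.0), np.float64(-0.131), 0, np.float64(-20.5), np.float64(-47.2), np.float64(-0.0), np.float64(-0.131), 0, np.float64(2.4), np.float64(-40.1), np.float64(-0.0), np.float64(-0.116), 0, np.float64(7.0), np.float64(-39.5), np.float64(-0.0), np.float64(-0.116), 0, np.float64(11.5), np.float64(-38.4), np.float64(-0.0), np.float64(-0.116), 0, np.float64(7.1), np.float64(-40.1), np.float64(3.3), np.float64(-0.145), 0]
7 [np.float64(12.8), np.float64(-38.6), np.float64(3.3), np.float64(-0.145), 0, np.float64(18.3), np.float64(-36.4), np.float64(3.3), np.float64(-0.145), 0, np.float64(46.7), np.float64(25.0), np.float64(10.0), np.float64(-0.023), 0, np.float64(46.1), np.float64(26.1), np.float64(10.0), np.float64(-0.023), 0, np.float64(45.5), np.float64(27.1), np.float64(10.0), np.float64(-0.023), 0, np.float64(0.0), np.float64(0.0), np.float64(42.5), np.float64(-0.0), 0, np.float64(0.0), np.float64(0.0), np.float64(42.5), np.float64(-0.0), 0]
```

Request:
{"name": "play_rows", "arguments": {"rows": [-40.6,-0.4,-11.7,-0.071,0,-40.4,-3.3,-11.7,-0.071,0,-40.1,-6.1,-11.7,-0.071,0,-39.6,-9,-11.7,-0.071,0,-26.5,-44.2,0,-0.131,0,-20.5,-47.2,0,-0.131,0,2.4,-40.1,0,-0.116,0,7,-39.5,0,-0.116,0,11.5,-38.4,0,-0.116,0,7.1,-40.1,3.3,-0.145,0]}}

```text
clock: 1.4
eef_pos: [260.4, -183.5, 257.1]
ee_rot: [-179.8, -0.0, -15.2]
ft_force: [1.1, -0.7, 0.5]
gripper_width: 91.1
```

```bash
sed -i 's/out.append(\[round/out.append([float(v) for v in [round/; s/round(-np.radians(s\[3\]),3),f\])/round(-np.radians(s[3]),3)]]+[f])/' h.py; python3 - <<'E'
from h import *
print(here())
plan(here(),[(310,-130,250,0),(450,-195,220,4),(450,-195,135,4)],0)
E
```

```text
[np.float64(260.3881998051467), np.float64(-183.5025113757099), np.float64(257.0654196164094), np.float64(-15.163091772467022)]
7 [16.9, -32.3, 3.5, -0.132, 0, 21.1, -29.8, 3.5, -0.132, 0, 46.7, 21.7, 10.0, -0.023, 0, 46.1, 22.7, 10.0, -0.023, 0, 45.6, 23.8, 10.0, -0.023, 0, 0.0, 0.0, 42.5, -0.0, 0, 0.0, 0.0, 42.5, -0.0, 0]
```

Request:
{"name": "play_rows", "arguments": {"rows": [16.9,-32.3,3.5,-0.132,0,21.1,-29.8,3.5,-0.132,0,46.7,21.7,10.0,-0.023,0,46.1,22.7,10.0,-0.023,0,45.6,23.8,10.0,-0.023,0,0.0,0.0,42.5,0,0,0.0,0.0,42.5,0,0,0,0,0,0,0]}}

```text
clock: 2.4
eef_pos: [458.6, -188.9, 131.6]
ee_rot: [-179.9, -0.2, 5.1]
ft_force: [-0.2, -0.4, 0.8]
gripper_width: 91.2
```

```bash
python3 - <<'E'
from h import *
from station import robot
s=robot.snapshot("wrist");pickle.dump(s,open("w1.pkl","wb"))
i=s["color"];print(here(),s["world_from_camera"][:3,3])
i=cv2.resize(i,(800,500),interpolation=cv2.INTER_CUBIC)
cv2.imwrite("pics/w1.png",cv2.convertScaleAbs(i,alpha=1.2,beta=10))
E
```

```text
[np.float64(460.09218989433964), np.float64(-189.5978719312145), np.float64(133.54838371743327), np.float64(5.099997256097222)] [ 450.76212078 -108.98213747  302.108988  ]
```

View pics/w1.png

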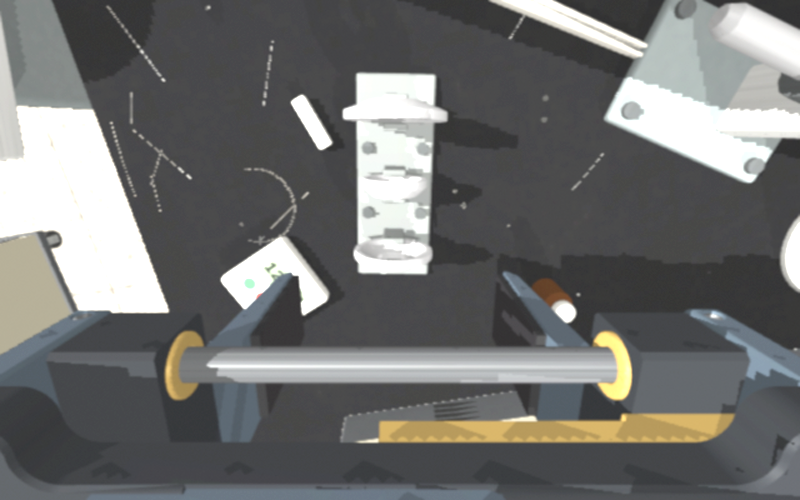

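```bash
python3 - <<'E'
from h import *
s=pickle.load(open("w1.pkl","rb"))
i=s["color"][50:225,265:365]
i=cv2.resize(i,None,fx=3.4,fy=3.4,interpolation=cv2.INTER_CUBIC)
cv2.imwrite("pics/w1c.png",cv2.convertScaleAbs(i,alpha=.95))
E
```

```text
(no output)
```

View pics/w1c.png

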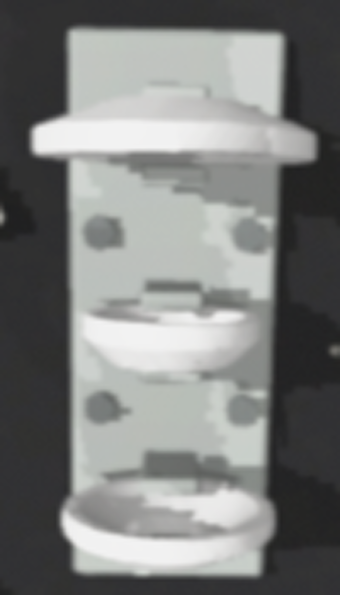

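```bash
python3 - <<'E'
from h import *
s=pickle.load(open("w1.pkl","rb"));np.set_printoptions(precision=1,suppress=True)
f=lambda x,y,z:onz(s,(265+x/3.4,50+y/3.4),z)
for n,a,b,z in[("L",(32,140),(318,145),46),("S",(82,325),(262,325),35),("M",(62,520),(276,520),40)]:
    A=f(*a,z);B=f(*b,z);print(n,A,B,(A+B)/2,np.linalg.norm(A-B))
print("rack",[f(*p,6)[:2] for p in[(67,30),(283,35),(262,576),(75,574)]])
# stand/arbor in w1 (800x500 view)
g=lambda x,y,z:onz(s,(x/1.25,y/1.25),z)
print("base corners",g(605,120,10),g(750,182,10))
plan(here(),[(452,-232,133,4)],0)
E
```

```text
L [ 417.3 -104.1   46. ] [482.3 -99.3  46. ] [ 449.8 -101.7   46. ] 65.18931110750688
S [ 430.5 -146.5   35. ] [ 475.2 -142.5   35. ] [ 452.8 -144.5   35. ] 44.867066881497614
M [ 428.9 -196.3   40. ] [ 483.9 -191.4   40. ] [ 456.4 -193.9   40. ] 55.213598561412645
rack [array([419.6, -75.8]), array([474.9, -72. ]), array([ 486.1, -219.8]), array([ 430.9, -224.1])]
base corners [598.2 -90.7  10. ] [ 716.4 -124.1   10. ]
1 [-11.8, 41.5, 0.5, 0.019, 0]
```

Sizes check out (65/45/55 mm), and the large washer's hollow faces −y while the small one's faces +y. The medium one needs a view from above.

Request:
{"name": "play_rows", "arguments": {"rows": [-11.8,41.5,0.5,0.019,0,0,0,0,0,0]}}

```text
clock: 2.7
eef_pos: [454.2, -233.7, 137.1]
ee_rot: [179.8, -0.8, 4.0]
ft_force: [-0.4, 0.3, 1.0]
gripper_width: 91.3
```

```bash
python3 - <<'E'
from h import *
from station import robot
s=robot.snapshot("wrist");pickle.dump(s,open("w2.pkl","wb"))
print(here(),s["world_from_camera"][:3,3],proj(s,(453,-148,35)),proj(s,(456,-196,40)))
i=s["color"]
i=cv2.resize(i[:210,215:425],None,fx=2.8,fy=2.8,interpolation=cv2.INTER_CUBIC)
cv2.imwrite("pics/w2.png",i)
plan(here(),[(452.7,-144.8,105,4.3),(452.7,-144.8,15,4.3)],0)
E
```

```text
[np.float64(454.4014176719369), np.float64(-232.55505737371118), np.float64(137.23213204276516), np.float64(4.088462244235379)] [ 446.02221063 -152.72729421  307.12283068] [322.46539492  94.52564029] [321.84738416 153.52346004]
4 [2.3, -43.8, 16.1, -0.002, 0, 2.4, -43.8, 16.1, -0.002, 0, 0.0, 0.0, 45.0, -0.0, 0, 0.0, 0.0, 45.0, -0.0, 0]
```

View pics/w2.png

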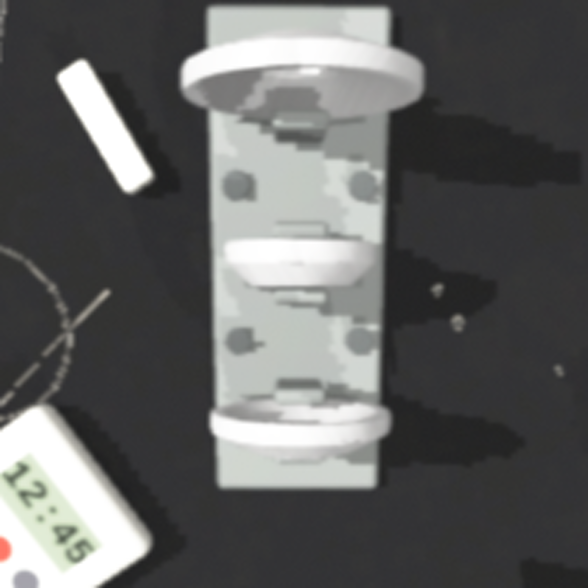

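View from above: the medium's crown bulges below its rim (row 425→455), so its hollow faces +y, like the small one's. The large one's hollow faces −y. I grasp the small one first.

Request:
{"name": "play_rows", "arguments": {"rows": [2.3,-43.8,16,0,0,2.4,-43.8,16,0,0,0,0,30,0,0,0,0,0,0,0]}}

```text
clock: 3.25
eef_pos: [458.0, -141.7, 80.5]
ee_rot: [179.6, -1.5, 4.1]
ft_force: [-0.4, 0.1, -0.0]
gripper_width: 91.3
```

```bash
python3 - <<'E'
from h import *
print(here());plan(here(),[(452.8,-144.8,16,4.3)],0)
E
```

```text
[np.float64(457.96000544161944), np.float64(-141.73179503106044), np.float64(80.46996303616363), np.float64(4.099645478596709)]
2 [-2.7, 1.3, 32.2, -0.002, 0, -2.7, 1.3, 32.2, -0.002, 0]
```

Request:
{"name": "play_rows", "arguments": {"rows": [-2.7,1.3,32,0,0,-2.7,1.3,27,0,0,0,0,0,0,0]}}

```text
clock: 3.62
eef_pos: [459.4, -146.1, 26.2]
ee_rot: [179.4, -2.2, 4.1]
ft_force: [1.0, 0.4, 1.0]
gripper_width: 91.0
```

```bash
python3 - <<'E'
from h import *
from station import robot
print(here(),robot.state()["ee_rot"]);plan(here(),[(452.8,-144.8,16,4.3)],0)
E
```

```text
[np.float64(459.43626058609897), np.float64(-146.0706500762893), np.float64(26.15906610000901), np.float64(4.115492955275029)] [179.37874933  -2.16760525   4.11549296]
1 [-6.5, -1.7, 10.2, -0.003, 0]
```

Request:
{"name": "play_rows", "arguments": {"rows": [-6.5,-1.3,9,0,0,-0.5,0,1,0,0,0,0,0,0,0]}}

```text
clock: 4.0
eef_pos: [455.2, -146.3, 19.1]
ee_rot: [179.2, -2.6, 4.1]
ft_force: [0.4, 0.2, -0.2]
gripper_width: 90.9
```

Request:
{"name": "play_rows", "arguments": {"rows": [-2,-1.5,3.5,0,0,0,0,0,0,0.3]}}

```text
clock: 4.25
eef_pos: [453.6, -145.0, 16.0]
ee_rot: [179.2, -2.6, 4.1]
ft_force: [0.3, -0.5, -0.5]
gripper_width: 84.3
```

Request:
{"name": "play_rows", "arguments": {"rows": [0,0,0,0,0.35,0,0,0,0,0.4,0,0,0,0,0.4]}}

```text
clock: 4.62
eef_pos: [453.8, -145.1, 16.0]
ee_rot: [179.2, -2.6, 4.1]
ft_force: [0.3, -0.4, -0.2]
gripper_width: 55.3
```

Request:
{"name": "play_rows", "arguments": {"rows": [-0.3,0,0,0,0.7,0,0,0,0,1,0,0,0,0,1,0,0,0,0,1]}}

```text
clock: 5.12
eef_pos: [453.4, -145.1, 16.0]
ee_rot: [179.2, -2.6, 4.1]
ft_force: [-0.6, -0.7, 0.0]
gripper_width: 43.5
```

```bash
python3 - <<'E'
from h import *
c=here();print(c)
n=np.array([602,-46.5]);u=np.array([-.961,.276])
# rim centre target 50 mm off the nose
a=n+u*50;print(a)
plan(c,[(c[0],c[1],100,c[3]),(a[0],a[1],120,c[3]+70)],1,vm=40,wm=9)
E
```

```text
[np.float64(453.4161721046195), np.float64(-145.09522295594383), np.float64(16.03109637317646), np.float64(4.088264622657666)]
[553.95 -32.7 ]
10 [0.0, 0.0, -28.0, -0.0, 1, 0.0, 0.0, -28.0, -0.0, 1, 0.0, 0.0, -28.0, -0.0, 1, 13.5, -13.1, -2.5, -0.153, 1, 15.4, -10.9, -2.5, -0.153, 1, 16.9, -8.4, -2.5, -0.153, 1, 17.9, -5.8, -2.5, -0.153, 1, 18.6, -3.0, -2.5, -0.153, 1, 18.8, -0.1, -2.5, -0.153, 1, 18.6, 2.8, -2.5, -0.153, 1]
1 [18.0, 5.6, -2.5, -0.153, 1]
```

Small held (43.5 mm). Lift straight up, then swing to the front of the nose.

Request:
{"name": "play_rows", "arguments": {"rows": [0,0,-20,0,1,0,0,-28,0,1,0,0,-28,0,1,13.5,-13,-5,-0.153,1,15.4,-11,-5,-0.153,1,16.9,-8.4,-3,-0.153,1,17.9,-5.8,-3,-0.153,1,18.6,-3,-2.5,-0.153,1,18.8,0,-2.5,-0.153,1,18.6,2.8,-2.5,-0.153,1]}}

```text
clock: 6.38
eef_pos: [535.8, -42.1, 120.5]
ee_rot: [177.4, -0.4, 67.3]
ft_force: [-1.1, -0.3, -0.5]
gripper_width: 42.9
```

Request:
{"name": "play_rows", "arguments": {"rows": [10,5,0,-0.1,1,0,0,0,0,1]}}

```text
clock: 6.62
eef_pos: [545.0, -33.7, 120.6]
ee_rot: [177.4, -0.2, 73.3]
ft_force: [0.6, 0.9, -0.2]
gripper_width: 43.3
```

```bash
python3 - <<'E'
from h import *
from station import robot
s=robot.snapshot("wrist");pickle.dump(s,open("w3.pkl","wb"));t=robot.snapshot("scene");pickle.dump(t,open("s3.pkl","wb"))
print(robot.state()["eef_pos"],robot.state()["ee_rot"],s["world_from_camera"][:3,3])
a=cv2.resize(s["color"],(800,500));b=cv2.resize(t["color"][110:230,260:420],(480,360),interpolation=cv2.INTER_CUBIC)
cv2.imwrite("pics/w3.png",a[:,:]);cv2.imwrite("pics/s3.png",b)
print("nose px guess",proj(s,(602,-46.5,90)),proj(s,(685,-70,90)))
E
```

```text
[544.24814509 -34.17715829 120.51560358] [ 1.77450695e+02 -1.52117525e-01  7.32431367e+01] [459.15622399  -9.57381762 287.04071259]
nose px guess [324.52247731 294.3329712 ] [325.24549516 380.68943099]
```

View pics/w3.png

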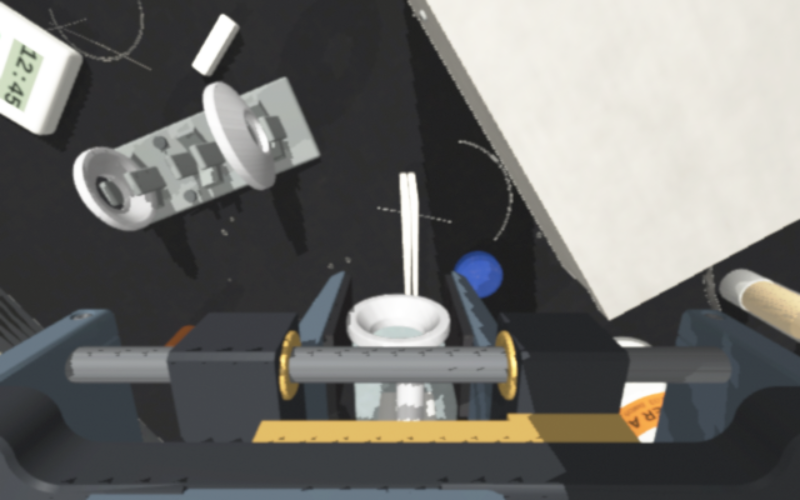

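The washer is held with its hollow toward the camera (the nose side), and the arbor's top shows behind it at (410, 400). I'll refine the arbor axis numerically.

```bash
python3 - <<'E'
from h import *
np.set_printoptions(precision=1,suppress=True,linewidth=200)
s=pickle.load(open("w3.pkl","rb"))
for r in(312,320,328): print(r,cv2.cvtColor(s["color"],6)[r,285:372])
w=pickle.load(open("w1.pkl","rb"));g=cv2.cvtColor(w["color"],6)
print(g[0:46:4,560:640:4])
d=pickle.load(open("s0.pkl","rb"))
t=lambda x,y:((x-432)/2.1+225,y/2.1+75)
q=lambda x,y:(x/2.4+225,y/2.4+135)
R=[ray(d["top"],t(546,158)),ray(d["scene"],q(231,71)),ray(w,(578,17))]
A=np.zeros((3,3));b=np.zeros(3)
for o,v in R:
    v=v/np.linalg.norm(v);P=np.eye(3)-np.outer(v,v);A+=P;b+=P@o
X=np.linalg.solve(A,b);print(X,[proj(k,X) for k in(d["top"],d["scene"],w)],t(546,158),q(231,71))
g=cv2.cvtColor(d["top"]["color"],6);print("top rows");
for r in(132,138,144,148,152):print(r,g[r,268:300])
E
```

```text
312 [194 204 205 205 205 205 205 205 205 205 204 204 204 203 204 204 205 203 197 183 160 134 120 117 116 117 117 117 119 118 119 134 173 212 229 238 243 246 247 247 248 249 250 249 248 247 244 240 235
 228 219 205 188 161 128 121 143 169 180 174 151 123 114 114 115 115 114 115 115 115 115 115 114 114 114 114 110  99  71  44  36  35  37  41  48  49  49]
320 [193 206 208 208 208 208 209 208 207 206 207 207 207 206 206 205 205 201 183 155 143 144 145 147 147 146 148 148 147 145 148 164 192 218 231 239 244 246 247 247 248 249 250 249 248 247 244 240 234
 225 216 200 183 162 148 154 172 193 218 231 226 198 162 156 169 178 183 181 164 135 117 113 113 114 113 114 113 113 109  92  61  41  40  44  49  49  50]
328 [180 199 205 207 208 210 210 210 208 208 206 205 203 194 171 143 135 137 141 141 144 145 146 146 147 147 148 148 147 146 148 163 173 172 177 182 186 187 186 186 187 189 189 186 183 179 175 169 162
 155 149 143 137 136 142 165 215 242 246 246 243 235 208 172 169 181 185 184 180 160 129 116 115 115 115 114 114 113 112 104  85  56  56  70  74  74  74]
[[122  57  34  34  34  34  34  34  
[... 1099 characters left out ...]
, 164.58333333333334)
top rows
132 [137 140 136 141 140 138 138 138 139 136 141 163 188 205 211 213 207 199 184 170 156 151 156 158 156 153 158 159 155 160 155 153]
138 [122 143 150 157 155 151 150 145 145 159 181 198 211 215 211 197 189 170 154 151 151 157 158 158 155 159 154 156 155 157 157 157]
144 [146 150 153 153 153 145 148 158 175 193 209 216 208 202 189 173 154 149 149 153 156 155 153 155 154 158 153 157 156 152 151 154]
148 [127 138 146 150 147 154 163 179 212 230 234 229 217 198 181 158 151 152 157 154 155 151 152 153 153 152 158 155 157 158 150 125]
152 [ 40  37  46  40  40  36  41  52 102 146 152 135 152 179 171 145 138 149 149 157 153 155 159 153 157 154 158 152 150 137 126 110]
```

```bash
python3 - <<'E'
from h import *
np.set_printoptions(precision=1,suppress=True,linewidth=200)
s=pickle.load(open("w3.pkl","rb"))
print([onz(s,(327.6,r),90) for r in (312,320)])
d=pickle.load(open("s0.pkl","rb"))
print("top",[onz(d["top"],p,90) for p in [(282.5,132),(280.8,138),(279.2,144)]])
n=np.array([610.5,-49.3]);u=np.array([-.962,.272])
for x in(602,615,620,640):print(x,n+u*(x-n[0])/u[0])
# where does the wrist camera think the held washer is: TCP projects
E
```

```text
[array([618.1, -48.7,  90. ]), array([625.4, -50.8,  90. ])]
top [array([630.9, -52.6,  90. ]), array([620.8, -49.7,  90. ]), array([610.8, -46.9,  90. ])]
602 [602.  -46.9]
615 [615.  -50.6]
620 [620. -52.]
640 [640.  -57.6]
```

```bash
cat >> h.py <<'E'
from scipy.spatial.transform import Rotation as Ro
def go(wps,f,vm=40,wm=9,cur=None):
    """wps: (grasp-point x,y,z, yaw) ; uses measured tilt"""
    from station import robot
    s=robot.state();R=Ro.from_euler("xyz",s["ee_rot"],degrees=True)
    g=s["eef_pos"]-19*R.as_matrix()[:,2];yaw=s["ee_rot"][2]
    print("grasp",g.round(1),"rot",s["ee_rot"].round(2),"F",s["ft_force"].round(1),"w",round(s["gripper_width"],1),"t",s["clock"])
    out=[]
    for w in wps:
        w=np.array(w,float);d=w[:3]-g;dy=w[3]-yaw
        n=int(max(1,np.ceil(np.linalg.norm(d)/vm),np.ceil(abs(dy)/wm)))
        sp=-np.radians(dy)/n
        for i in range(n):
            v=R.inv().apply(d/n);out+=[*[round(float(a),1) for a in v],round(float(sp),3),f]
            R=R*Ro.from_rotvec([0,0,sp])
        g=w[:3];yaw=w[3]
    for i in range(0,len(out),50):print(out[i:i+50])
E
python3 - <<'E'
from h import *
go([(555,-31.4,115,74.2),(565,-34.2,90,74.2)],1,vm=25)
E
```

```text
grasp [543.4 -34.  139.5] rot [ 1.7745e+02 -1.5000e-01  7.3240e+01] F [-0.4  0.4 -0.9] w 43.3 t 6.725
[2.9, 4.6, 12.5, -0.008, 1, 2.8, 4.6, 12.5, -0.008, 1, -0.0, 4.6, 12.7, -0.0, 1, -0.0, 4.6, 12.7, -0.0, 1]
```

Request:
{"name": "play_rows", "arguments": {"rows": [2.9,4.6,12.5,-0.008,1,2.8,4.6,12.5,-0.008,1,0,4.6,12.7,0,1,0,4.6,12.7,0,1,0,0,0,0,1]}}

```text
clock: 7.35
eef_pos: [565.5, -35.5, 66.0]
ee_rot: [177.6, -0.1, 74.0]
ft_force: [-0.0, -0.6, -0.3]
gripper_width: 43.5
```

```bash
python3 - <<'E'
from h import *
go([(575,-37.0,90,74.2)],1)
from station import robot
a=robot.snapshot("wrist");t=robot.snapshot("scene")
A=cv2.resize(a["color"][170:350,220:420],(440,396),interpolation=cv2.INTER_CUBIC)
B=cv2.resize(t["color"][125:215,270:350],(352,396),interpolation=cv2.INTER_CUBIC)
cv2.imwrite("pics/w4.png",np.hstack([A,B]))
E
```

```text
grasp [564.8 -35.3  85. ] rot [ 1.7763e+02 -7.0000e-02  7.4010e+01] F [-0.  -0.6 -0.3] w 43.5 t 7.35
[1.2, 10.5, -4.5, -0.003, 1]
```

View pics/w4.png

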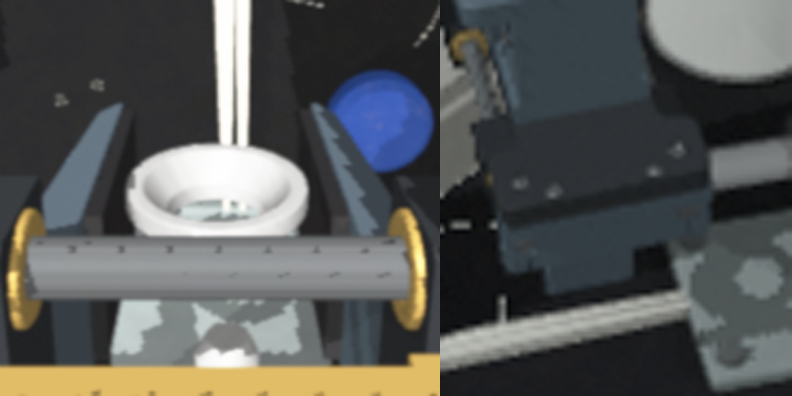

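```bash
python3 - <<'E'
from h import *
from station import robot
a=robot.snapshot("wrist");g=cv2.cvtColor(a["color"],6)
np.set_printoptions(linewidth=220)
for r in(322,326,330):print(r,g[r,300:345])
for r in(232,240,250,255):
    x=np.where(g[r]>190)[0];x=x[(x>270)&(x<370)];print(r,x.min(),x.max())
for c in(321,322,323,324):
  print([onz(a,(c,330),90).round(1)])
print("washer centre proj",proj(a,(564.8,-35.3,85)),"rim L/R",proj(a,(564.8-22*.276*-1,-35.3+22*.96,85)))
E
```

```text
322 [131 132 132 131 132 133 133 134 133 136 142 144 135 132 129 127 127 126 126 126 125 125 124 123 123 124 124 125 126 126 127 129 128 131 149 172 182 183 184 184 184 183 183 182 182]
326 [132 132 131 129 127 123 119 116 117 127 138 146 150 155 159 161 159 155 148 143 139 135 134 135 138 141 142 143 144 145 144 142 138 134 128 131 150 172 180 181 180 180 180 179 180]
330 [129 127 123 116 113 113 114 123 150 194 226 233 220 183 175 190 211 232 245 248 251 253 252 241 200 178 184 194 198 213 224 223 220 216 203 186 165 144 144 161 163 152 134 123 122]
232 320 331
240 292 344
250 282 357
255 279 358
[array([607.2, -46.4,  90. ])]
[array([607.3, -45.8,  90. ])]
[array([607.5, -45.3,  90. ])]
[array([607.6, -44.7,  90. ])]
washer centre proj [319.41885071 258.03975944] rim L/R [360.12273364 258.09379344]
```

Request:
{"name": "play_rows", "arguments": {"rows": [1.5,8,-4.5,0,1,0,0,0,0,1]}}

```text
clock: 7.75
eef_pos: [575.4, -36.1, 74.2]
ee_rot: [177.3, -0.1, 74.0]
ft_force: [-0.9, 0.1, 0.1]
gripper_width: 42.9
```

```bash
python3 - <<'E'
from h import *
ax=lambda x:-49.4-.283*(x-620)
go([(583,ax(583),90,74.2),(607,ax(607),90,74.2)],1,vm=12)
E
```

```text
grasp [574.6 -35.9  93.2] rot [ 1.7731e+02 -1.3000e-01  7.4030e+01] F [-0.9  0.1  0.1] w 42.9 t 7.75
[-0.6, 8.8, 3.6, -0.003, 1, -0.0, 8.3, 0.4, -0.0, 1, -0.0, 8.3, 0.4, -0.0, 1, -0.0, 8.3, 0.4, -0.0, 1]
```

Request:
{"name": "play_rows", "arguments": {"rows": [-0.6,7,2.2,-0.003,1,0,3,0.2,0,1,0,0,0,0,1]}}

```text
clock: 8.12
eef_pos: [585.9, -39.7, 72.7]
ee_rot: [177.3, -0.1, 74.2]
ft_force: [0.2, -0.7, -0.3]
gripper_width: 43.4
```

```bash
python3 - <<'E'
from h import *
ax=lambda x:-49.4-.283*(x-620)
go([(607,ax(607),90,74.2)],1,vm=8)
E
```

```text
grasp [585.1 -39.5  91.6] rot [ 1.7725e+02 -1.3000e-01  7.4220e+01] F [ 0.2 -0.7 -0.3] w 43.4 t 8.125
[0.0, 7.6, 0.9, 0.0, 1, 0.0, 7.6, 0.9, 0.0, 1, 0.0, 7.6, 0.9, 0.0, 1]
```

Request:
{"name": "play_rows", "arguments": {"rows": [0,7,1.2,0,1,0,7,0.8,0,1,0,7,0.5,0,1,0,0,0,0,1]}}

```text
clock: 8.62
eef_pos: [607.8, -46.0, 70.8]
ee_rot: [177.3, -0.1, 74.2]
ft_force: [0.1, 0.2, -0.5]
gripper_width: 43.3
```

```bash
python3 - <<'E'
from h import *
ax=lambda x:-49.4-.283*(x-620)
go([(640,ax(640),90,74.2)],1,vm=8)
E
```

```text
grasp [606.9 -45.8  89.8] rot [ 1.7726e+02 -1.3000e-01  7.4210e+01] F [ 0.1  0.2 -0.5] w 43.3 t 8.625
[0.0, 6.9, 0.3, 0.0, 1, 0.0, 6.9, 0.3, 0.0, 1, 0.0, 6.9, 0.3, 0.0, 1, 0.0, 6.9, 0.3, 0.0, 1, 0.0, 6.9, 0.3, 0.0, 1]
```

Request:
{"name": "play_rows", "arguments": {"rows": [0,7,0.4,0,1,0,7,0.4,0,1,0,7,0.4,0,1,0,5,0.2,0,1,0,0,0,0,1]}}

```text
clock: 9.25
eef_pos: [634.7, -53.6, 70.5]
ee_rot: [177.3, -0.1, 74.2]
ft_force: [-0.2, 0.9, -0.7]
gripper_width: 43.5
```

Request:
{"name": "play_rows", "arguments": {"rows": [0,3,0.1,0,1,0,3,0.1,0,1,0,2.5,0.1,0,1]}}

```text
clock: 9.62
eef_pos: [642.8, -55.9, 70.6]
ee_rot: [177.3, -0.1, 74.2]
ft_force: [0.5, 0.8, -0.8]
gripper_width: 43.1
```

Request:
{"name": "play_rows", "arguments": {"rows": [0,2,0.1,0,1,0,2,0.1,0,1,0,2,0.1,0,1]}}

```text
clock: 10.0
eef_pos: [648.6, -57.5, 70.6]
ee_rot: [177.4, -0.1, 74.2]
ft_force: [-3.0, 1.7, 2.4]
gripper_width: 43.3
```

Request:
{"name": "play_rows", "arguments": {"rows": [0,2,0.1,0,1,0,2,0.1,0,1]}}

```text
clock: 10.25
eef_pos: [648.5, -57.5, 69.9]
ee_rot: [177.9, -0.1, 74.2]
ft_force: [-5.4, 1.7, 2.9]
gripper_width: 43.0
```

Request:
{"name": "play_rows", "arguments": {"rows": [0,1,0,0,1,0,0,0,0,0.4,0,0,0,0,0,0,0,0,0,0,0,0,0,0,0]}}

```text
clock: 10.88
eef_pos: [651.1, -58.2, 70.4]
ee_rot: [177.7, -0.1, 74.2]
ft_force: [0.3, -1.0, 0.9]
gripper_width: 80.1
```

```bash
python3 - <<'E'
from h import *
go([(640,-55,190,74.2),(548,-160,190,5),(456.3,-192.7,110,4.3)],0,vm=40)
E
```

```text
grasp [650.4 -58.   89.4] rot [ 1.7771e+02 -1.1000e-01  7.4190e+01] F [ 0.3 -1.   0.9] w 80.1 t 10.875
[0.1, -2.3, -33.7, -0.0, 0, 0.1, -2.3, -33.7, -0.0, 0, 0.1, -2.3, -33.7, -0.0, 0, -15.8, -7.5, -0.3, 0.151, 0, -16.7, -5.0, -0.3, 0.151, 0, -17.3, -2.5, -0.3, 0.151, 0, -17.4, 0.2, -0.3, 0.151, 0, -17.2, 2.8, -0.3, 0.151, 0, -16.6, 5.3, -0.3, 0.151, 0, -15.6, 7.8, -0.3, 0.151, 0]
[-14.3, 10.0, -0.3, 0.151, 0, -24.3, 5.9, 19.2, 0.003, 0, -24.3, 6.0, 19.2, 0.003, 0, -24.3, 6.1, 19.2, 0.003, 0, -24.2, 6.1, 19.2, 0.003, 0]
```

Request:
{"name": "play_rows", "arguments": {"rows": [0,-2,-33,0,0,0,-2,-33,0,0,0,-2,-33,0,0,-15.8,-7.5,0,0.151,0,-16.7,-5,0,0.151,0,-17.3,-2.5,0,0.151,0,-17.4,0.2,0,0.151,0,-17.2,2.8,0,0.151,0,-16.6,5.3,0,0.151,0,-15.6,7.8,0,0.151,0]}}

```text
clock: 12.12
eef_pos: [559.6, -148.8, 170.4]
ee_rot: [178.9, -2.4, 11.8]
ft_force: [1.6, -0.3, -0.4]
gripper_width: 91.5
```

```bash
python3 - <<'E'
from h import *
go([(456.3,-193,115,4.3),(456.3,-193,42,4.3)],0,vm=36)
from station import robot
s=robot.snapshot("scene")
cv2.imwrite("pics/s5.png",cv2.resize(s["color"][125:245,260:420],(640,480),interpolation=cv2.INTER_CUBIC))
E
```

```text
grasp [ 558.7 -148.6  189.4] rot [178.88  -2.36  11.77] F [ 1.6 -0.3 -0.4] w 91.5 t 12.125
[-28.1, 5.3, 17.6, 0.033, 0, -27.9, 6.2, 17.6, 0.033, 0, -27.7, 7.1, 17.6, 0.033, 0, -27.4, 8.0, 17.6, 0.033, 0, -1.1, -0.3, 24.3, -0.0, 0, -1.1, -0.3, 24.3, -0.0, 0, -1.1, -0.3, 24.3, -0.0, 0]
```

View pics/s5.png

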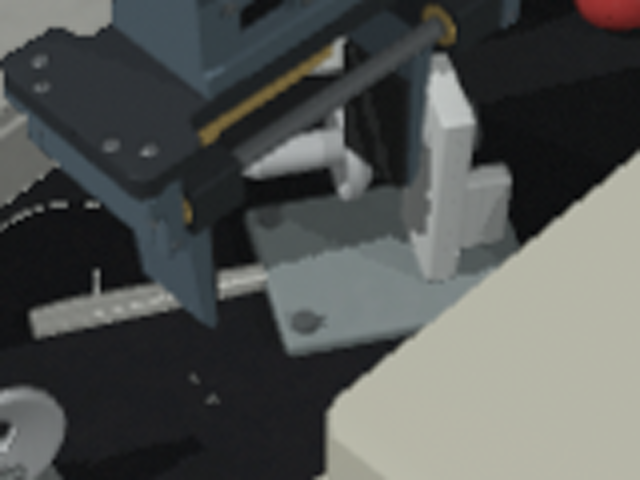

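The small washer hangs on the arbor at (350,175). On to the medium one.

Request:
{"name": "play_rows", "arguments": {"rows": [-28.1,5.3,17,0.033,0,-27.9,6.2,17,0.033,0,-27.7,7.1,16,0.033,0,-26,8,12,0.033,0,0,0,0,0,0]}}

```text
clock: 12.8
eef_pos: [456.0, -195.0, 103.4]
ee_rot: [179.1, -2.7, 4.3]
ft_force: [0.7, -0.1, -0.3]
gripper_width: 91.0
```

```bash
python3 - <<'E'
from h import *
go([(456.3,-193,42,4.3)],0,vm=30)
E
```

```text
grasp [ 455.1 -194.8  122.4] rot [179.07  -2.68   4.31] F [ 0.7 -0.1 -0.3] w 91.0 t 12.8
[-0.8, -1.0, 26.8, 0.0, 0, -0.8, -1.0, 26.8, 0.0, 0, -0.8, -1.0, 26.8, 0.0, 0]
```

Request:
{"name": "play_rows", "arguments": {"rows": [-1.5,-1.0,26,0,0,-1.5,-1,26,0,0,-1.2,-0.5,22,0,0,0,0,0,0,0]}}

```text
clock: 13.3
eef_pos: [463.6, -194.7, 30.9]
ee_rot: [178.8, -3.3, 4.7]
ft_force: [-1.1, -0.1, 0.6]
gripper_width: 91.4
```

```bash
python3 - <<'E'
from h import *
go([(456.3,-193,40,4.3)],0,vm=30)
E
```

```text
grasp [ 462.5 -194.4   49.9] rot [178.76  -3.35   4.75] F [-1.1 -0.1  0.6] w 91.4 t 13.3
[-6.6, -2.1, 9.5, 0.008, 0]
```

Request:
{"name": "play_rows", "arguments": {"rows": [-6.6,-2,6.5,0.008,0,-1.5,0,0.5,0,0,0,0,0,0,0]}}

```text
clock: 13.68
eef_pos: [458.3, -193.9, 25.4]
ee_rot: [178.6, -3.6, 4.4]
ft_force: [0.2, 0.1, 1.1]
gripper_width: 91.3
```

```bash
python3 - <<'E'
from h import *
go([(456.3,-193,40,4.3)],0,vm=30)
E
```

```text
grasp [ 457.1 -193.5   44.4] rot [178.64  -3.65   4.37] F [0.2 0.1 1.1] w 91.3 t 13.675
[-1.0, -0.7, 4.3, 0.001, 0]
```

Request:
{"name": "play_rows", "arguments": {"rows": [-1.5,-0.7,4.3,0,0,0,0,0,0,0.3,0,0,0,0,0.5,0,0,0,0,1,0,0,0,0,1,0,0,0,0,1,0,0,0,0,1]}}

```text
clock: 14.55
eef_pos: [457.2, -193.7, 21.7]
ee_rot: [178.6, -3.7, 4.4]
ft_force: [0.2, 1.0, 0.3]
gripper_width: 53.1
```

```bash
python3 - <<'E'
from h import *
ax=lambda x:-49.4-.283*(x-620)
go([(456.5,-193,120,4.3),(540,ax(540),132,-105.8)],1,vm=35,wm=9.2)
E
```

```text
grasp [ 456.  -193.4   40.6] rot [178.59  -3.71   4.38] F [0.2 1.  0.3] w 53.1 t 14.55
[1.9, 0.5, -26.4, 0.0, 1, 1.9, 0.5, -26.4, 0.0, 1, 1.9, 0.5, -26.4, 0.0, 1, 8.0, -13.3, -0.8, 0.16, 1, 5.8, -14.4, -0.8, 0.16, 1, 3.4, -15.1, -0.8, 0.16, 1, 1.0, -15.5, -0.8, 0.16, 1, -1.5, -15.4, -0.8, 0.16, 1, -3.9, -15.0, -0.8, 0.16, 1, -6.3, -14.2, -0.8, 0.16, 1]
[-8.5, -13.0, -0.8, 0.16, 1, -10.4, -11.5, -0.8, 0.16, 1, -12.1, -9.7, -0.8, 0.16, 1, -13.5, -7.6, -0.8, 0.16, 1, -14.6, -5.4, -0.8, 0.16, 1]
```

Request:
{"name": "play_rows", "arguments": {"rows": [1.9,0.5,-20,0,1,1.9,0.5,-28,0,1,1.9,0.5,-28,0,1,8,-13.3,-3,0.16,1,5.8,-14.4,-3,0.16,1,3.4,-15,-2,0.16,1,1,-15.5,-1,0.16,1,-1.5,-15.4,-1,0.16,1,-3.9,-15,-1,0.16,1,-6.3,-14.2,-1,0.16,1]}}

```text
clock: 15.8
eef_pos: [508.2, -94.3, 112.6]
ee_rot: [-177.2, -2.7, -62.2]
ft_force: [-0.0, -0.7, -1.0]
gripper_width: 53.1
```

Request:
{"name": "play_rows", "arguments": {"rows": [-8.5,-13.0,-0.8,0.16,1,-10.4,-11.5,-0.8,0.16,1,-12.1,-9.7,-0.8,0.16,1,-13.5,-7.6,-0.8,0.16,1,-12,-3,0,0.1,1,0,0,0,0,1]}}

```text
clock: 16.55
eef_pos: [544.4, -25.4, 115.6]
ee_rot: [-176.2, 0.0, -105.8]
ft_force: [-0.2, 0.7, -0.8]
gripper_width: 53.1
```

```bash
python3 - <<'E'
from h import *
ax=lambda x:-49.4-.283*(x-620)
go([(550,ax(550),130,-105.8),(565,ax(565),93,-105.8)],1,vm=20,wm=9.2)
E
```

```text
grasp [543.2 -25.1 134.6] rot [-1.7624e+02  4.0000e-02 -1.0584e+02] F [-0.2  0.7 -0.8] w 53.1 t 16.55
[2.5, -7.5, 5.1, -0.001, 1, 0.0, -4.4, 12.6, -0.0, 1, 0.0, -4.4, 12.6, -0.0, 1, 0.0, -4.4, 12.6, -0.0, 1]
```

Request:
{"name": "play_rows", "arguments": {"rows": [2.5,-7.5,5,0,1,0,-4.4,12,0,1,0,-4.4,12,0,1,0,-4.4,8.5,0,1,0,0,0,0,1]}}

```text
clock: 17.18
eef_pos: [566.3, -36.3, 75.6]
ee_rot: [-176.4, -0.0, -105.7]
ft_force: [0.2, -0.1, -0.5]
gripper_width: 53.0
```

```bash
python3 - <<'E'
from h import *
ax=lambda x:-49.4-.283*(x-620)
go([(580,ax(580),90,-105.8),(625,ax(625),90,-105.8)],1,vm=8)
E
```

```text
grasp [565.1 -36.   94.6] rot [-1.7638e+02 -2.0000e-02 -1.0575e+02] F [ 0.2 -0.1 -0.5] w 53.0 t 17.175
[-1.0, -7.3, 2.8, 0.0, 1, -1.0, -7.3, 2.8, 0.0, 1, 0.0, -7.8, 0.5, -0.0, 1, 0.0, -7.8, 0.5, -0.0, 1, 0.0, -7.8, 0.5, -0.0, 1, 0.0, -7.8, 0.5, -0.0, 1, 0.0, -7.8, 0.5, -0.0, 1, 0.0, -7.8, 0.5, -0.0, 1]
```

Request:
{"name": "play_rows", "arguments": {"rows": [-0.8,-7,2.5,0,1,-0.6,-6,1.5,0,1,0,0,0,0,1]}}

```text
clock: 17.55
eef_pos: [580.9, -38.7, 72.7]
ee_rot: [-176.3, -0.0, -105.7]
ft_force: [0.0, -0.1, 0.2]
gripper_width: 53.2
```

```bash
python3 - <<'E'
from h import *
ax=lambda x:-49.4-.283*(x-620)
go([(620,ax(620),90,-105.8)],1,vm=8)
E
```

```text
grasp [579.7 -38.4  91.7] rot [-1.7631e+02 -1.0000e-02 -1.0574e+02] F [ 0.  -0.1  0.2] w 53.2 t 17.55
[-0.1, -6.9, 0.7, 0.0, 1, -0.1, -6.9, 0.7, 0.0, 1, -0.1, -6.9, 0.7, 0.0, 1, -0.1, -6.9, 0.7, 0.0, 1, -0.1, -6.9, 0.7, 0.0, 1, -0.1, -6.9, 0.7, 0.0, 1]
```

Request:
{"name": "play_rows", "arguments": {"rows": [-0.1,-6.9,0.8,0,1,-0.1,-6.9,0.8,0,1,-0.1,-6.9,0.7,0,1,-0.1,-6.9,0.5,0,1,-0.1,-6.9,0.5,0,1,-0.1,-6,0.4,0,1,0,0,0,0,1]}}

```text
clock: 18.42
eef_pos: [623.5, -49.9, 72.0]
ee_rot: [-176.2, 0.0, -105.7]
ft_force: [-0.3, 0.1, -1.6]
gripper_width: 53.3
```

```bash
python3 - <<'E'
from h import *
ax=lambda x:-49.4-.283*(x-620)
go([(637,ax(637),90,-105.8)],1,vm=5)
E
```

```text
grasp [622.3 -49.6  91. ] rot [-176.24    0.   -105.73] F [-0.3  0.1 -1.6] w 53.3 t 18.425
[0.1, -3.8, 0.5, 0.0, 1, 0.1, -3.8, 0.5, 0.0, 1, 0.1, -3.8, 0.5, 0.0, 1, 0.1, -3.8, 0.5, 0.0, 1]
```

Request:
{"name": "play_rows", "arguments": {"rows": [0.1,-3.8,0.8,0,1,0.1,-3.8,0.8,0,1,0.1,-3.8,0.6,0,1,0,-2,0.4,0,1]}}

```text
clock: 18.92
eef_pos: [636.8, -54.1, 70.1]
ee_rot: [-176.3, -0.0, -105.7]
ft_force: [0.4, -0.4, -0.2]
gripper_width: 53.3
```

Request:
{"name": "play_rows", "arguments": {"rows": [0,-2,0.2,0,1,0,-2,0.2,0,1,0,-2,0.2,0,1]}}

```text
clock: 19.3
eef_pos: [639.7, -55.0, 69.3]
ee_rot: [-176.7, -0.0, -105.7]
ft_force: [-6.3, 1.7, 2.9]
gripper_width: 53.0
```

Request:
{"name": "play_rows", "arguments": {"rows": [0,-2,0,0,1,0,-2,0,0,1,0,-2,0,0,1]}}

```text
clock: 19.68
eef_pos: [639.5, -55.0, 68.8]
ee_rot: [-177.5, -0.1, -105.8]
ft_force: [-6.1, 2.5, 2.7]
gripper_width: 53.5
```

Request:
{"name": "play_rows", "arguments": {"rows": [0,-4,-0.8,0,1,0,-4,-0.8,0,1]}}

```text
clock: 19.92
eef_pos: [639.3, -55.0, 68.9]
ee_rot: [-178.6, -0.1, -105.8]
ft_force: [-8.5, 4.5, 2.6]
gripper_width: 53.2
```

Request:
{"name": "play_rows", "arguments": {"rows": [0,0,0,0,0.4,0,0,0,0,0.1,0,0,0,0,0,0,0,-20,0,0,0,0,-35,0,0,0,0,-35,0,0,0,6,-10,0,0,0,0,0,0,0]}}

```text
clock: 20.92
eef_pos: [633.8, -53.3, 171.2]
ee_rot: [-178.2, -0.1, -105.8]
ft_force: [-0.1, -0.4, -0.0]
gripper_width: 90.8
```

```bash
python3 - <<'E'
from h import *
from station import robot
s=robot.snapshot("wrist");t=robot.snapshot("scene");pickle.dump((s,t),open("p6.pkl","wb"))
go([],0)
p=proj(s,(640,-55,90));q=proj(t,(640,-55,90));print(p,q)
def crop(i,c,h,w,k):
    x=int(np.clip(c[0]-w/2,0,640-w));y=int(np.clip(c[1]-h/2,0,400-h));print(x,y);return cv2.resize(i[y:y+h,x:x+w],None,fx=k,fy=k,interpolation=cv2.INTER_CUBIC)
A=crop(s["color"],p,160,130,3);B=crop(t["color"],q,80,67,6)
cv2.imwrite("pics/p6.png",np.hstack([A,B]))
E
```

```text
grasp [633.1 -53.1 189. ] rot [-1.7829e+02 -1.4000e-01 -1.0579e+02] F [ 0.  -0.1 -0.6] w 91.2 t 21.025
[316.5392969  198.26957966] [341.56202483 162.16602542]
251 118
308 122
```

View pics/p6.png

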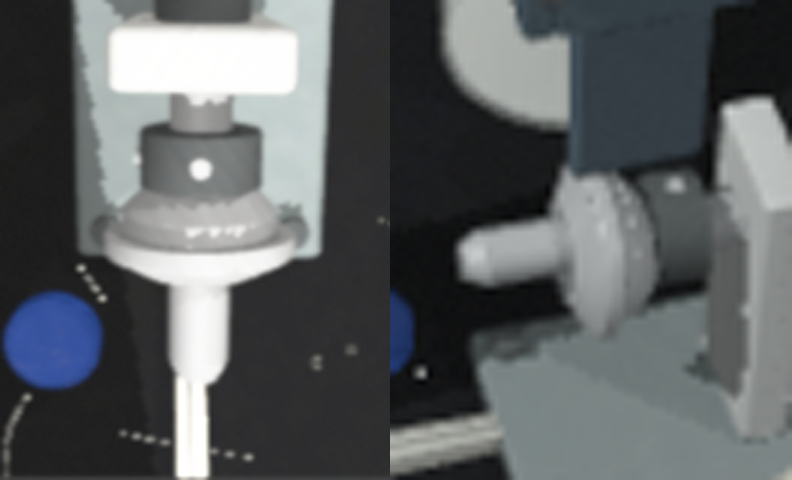

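The stack looks tight: dark collar at (200,165), small washer with its crown to the collar, and medium rim against it at (200,250). Now the large one.

```bash
python3 - <<'E'
from h import *
go([(540,-70,170,-50),(451,-103,130,4.3)],0,vm=40,wm=9.4)
E
```

```text
grasp [633.1 -53.1 189. ] rot [-1.7829e+02 -1.4000e-01 -1.0579e+02] F [ 0.  -0.1 -0.6] w 91.2 t 21.025
[6.9, 14.2, 2.8, -0.162, 0, 4.5, 15.2, 2.8, -0.162, 0, 2.0, 15.7, 2.8, -0.162, 0, -0.5, 15.8, 2.8, -0.162, 0, -3.1, 15.5, 2.8, -0.162, 0, -5.6, 14.8, 2.8, -0.162, 0, -5.5, 15.0, 6.3, -0.158, 0, -7.8, 13.9, 6.3, -0.158, 0, -9.9, 12.5, 6.3, -0.158, 0, -11.7, 10.8, 6.3, -0.158, 0]
[-13.3, 8.9, 6.3, -0.158, 0, -14.5, 6.7, 6.3, -0.158, 0]
```

Request:
{"name": "play_rows", "arguments": {"rows": [6.9,14.2,2.8,-0.162,0,4.5,15.2,2.8,-0.162,0,2.0,15.7,2.8,-0.162,0,-0.5,15.8,2.8,-0.162,0,-3.1,15.5,2.8,-0.162,0,-5.6,14.8,2.8,-0.162,0,-5.5,15.0,6,-0.158,0,-7.8,13.9,6,-0.158,0,-9.9,12.5,6,-0.158,0,-11.7,10.8,6,-0.158,0]}}

```text
clock: 22.28
eef_pos: [470.6, -95.3, 109.6]
ee_rot: [179.6, -0.2, -10.7]
ft_force: [-0.5, -0.2, 0.2]
gripper_width: 91.6
```

Request:
{"name": "play_rows", "arguments": {"rows": [-13.3,8.9,5,-0.158,0,-14.5,6.7,5,-0.158,0,0,0,0,0,0]}}

```text
clock: 22.65
eef_pos: [436.6, -107.9, 95.2]
ee_rot: [179.8, 0.4, 7.8]
ft_force: [1.2, -0.0, -0.1]
gripper_width: 91.4
```

```bash
python3 - <<'E'
from h import *
go([(449.6,-102.8,110,4.3),(449.6,-102.8,55,4.3)],0,vm=28,wm=9.4)
E
```

```text
grasp [ 436.7 -107.8  114.2] rot [179.78   0.41   7.85] F [ 1.2 -0.  -0.1] w 91.4 t 22.65
[13.5, -3.2, 4.1, 0.062, 0, 0.2, -0.1, 27.5, -0.0, 0, 0.2, -0.1, 27.5, -0.0, 0]
```

Request:
{"name": "play_rows", "arguments": {"rows": [10,-4,3,0.062,0,0,0,0,0,0]}}

```text
clock: 22.9
eef_pos: [446.7, -102.3, 91.2]
ee_rot: [179.8, 0.4, 3.9]
ft_force: [-0.5, 0.0, -0.7]
gripper_width: 91.1
```

```bash
python3 - <<'E'
from h import *
go([(449.6,-102.8,110,4.3),(449.6,-102.8,50,4.3)],0,vm=28,wm=9.4)
E
```

```text
grasp [ 446.8 -102.2  110.2] rot [179.78   0.42   3.91] F [-0.5  0.  -0.7] w 91.1 t 22.9
[2.7, 0.8, 0.2, -0.007, 0, 0.1, -0.1, 20.0, -0.0, 0, 0.1, -0.1, 20.0, -0.0, 0, 0.1, -0.1, 20.0, -0.0, 0]
```

Request:
{"name": "play_rows", "arguments": {"rows": [0.5,0.4,18,-0.007,0,-1,0,18,0,0,-1,0,17,0,0,0,0,0,0,0]}}

```text
clock: 23.4
eef_pos: [446.4, -102.9, 36.9]
ee_rot: [179.8, 0.4, 4.3]
ft_force: [0.0, -0.5, 0.3]
gripper_width: 91.2
```

```bash
python3 - <<'E'
from h import *
go([(449.6,-102.8,46,4.3)],0,vm=28,wm=9.4)
E
```

```text
grasp [ 446.5 -102.8   55.9] rot [179.76   0.36   4.27] F [ 0.  -0.5  0.3] w 91.2 t 23.4
[3.2, 0.2, 9.9, -0.001, 0]
```

Request:
{"name": "play_rows", "arguments": {"rows": [2.8,0.2,8,0,0,0,0,1.5,0,0,0,0,0,0,0.1]}}

```text
clock: 23.78
eef_pos: [450.8, -103.2, 28.0]
ee_rot: [179.7, 0.2, 4.3]
ft_force: [-0.3, -0.6, 0.1]
gripper_width: 83.9
```

```bash
python3 - <<'E'
from h import *
go([(449.6,-102.8,46,4.3)],0,vm=28,wm=9.4)
E
```

```text
grasp [ 450.8 -103.1   47. ] rot [179.7    0.21   4.26] F [-0.3 -0.6  0.1] w 83.9 t 23.775
[-1.2, -0.4, 1.0, -0.001, 0]
```

Request:
{"name": "play_rows", "arguments": {"rows": [-0.9,-0.4,1,0,0.2,0,0,0,0,0.3,0,0,0,0,1,0,0,0,0,1,0,0,0,0,1]}}

```text
clock: 24.4
eef_pos: [449.5, -102.9, 27.6]
ee_rot: [179.7, 0.2, 4.3]
ft_force: [-0.1, 0.3, -0.8]
gripper_width: 63.1
```

```bash
python3 - <<'E'
from h import *
ax=lambda x:-49.4-.283*(x-620)
go([(450,-103,126,4.3),(540,ax(540),135,-105.8)],1,vm=28,wm=9.2)
E
```

```text
grasp [ 449.6 -102.8   46.6] rot [179.69   0.19   4.26] F [-0.1  0.3 -0.8] w 63.1 t 24.4
[0.0, 0.2, -26.5, -0.0, 1, 0.0, 0.2, -26.5, -0.0, 1, 0.0, 0.2, -26.5, -0.0, 1, 8.0, -5.8, -0.8, 0.16, 1, 6.9, -7.0, -0.8, 0.16, 1, 5.7, -8.0, -0.8, 0.16, 1, 4.4, -8.8, -0.8, 0.16, 1, 2.9, -9.4, -0.8, 0.16, 1, 1.4, -9.7, -0.8, 0.16, 1, -0.2, -9.8, -0.8, 0.16, 1]
[-1.7, -9.7, -0.8, 0.16, 1, -3.3, -9.3, -0.8, 0.16, 1, -4.7, -8.6, -0.8, 0.16, 1, -6.0, -7.8, -0.8, 0.16, 1, -7.2, -6.7, -0.8, 0.16, 1]
```

Request:
{"name": "play_rows", "arguments": {"rows": [0,0.2,-20,0,1,0,0.2,-28,0,1,0,0.2,-30,0,1,8,-5.8,-4,0.16,1,6.9,-7,-3,0.16,1,5.7,-8,-2,0.16,1,4.4,-8.8,-1,0.16,1,2.9,-9.4,-0.8,0.16,1,1.4,-9.7,-0.8,0.16,1,-0.2,-9.8,-0.8,0.16,1]}}

```text
clock: 25.65
eef_pos: [505.1, -57.9, 119.4]
ee_rot: [179.8, -0.2, -62.1]
ft_force: [-0.5, -0.1, -0.1]
gripper_width: 63.3
```

Request:
{"name": "play_rows", "arguments": {"rows": [-1.7,-9.7,-0.8,0.16,1,-3.3,-9.3,-0.8,0.16,1,-4.7,-8.6,-0.8,0.16,1,-6,-7,-0.8,0.16,1,-4,-3,0,0.1,1,0,0,0,0,1]}}

```text
clock: 26.4
eef_pos: [540.9, -28.7, 121.0]
ee_rot: [180.0, -0.2, -105.9]
ft_force: [-0.1, -0.0, -0.7]
gripper_width: 62.9
```

```bash
python3 - <<'E'
from h import *
ax=lambda x:-49.4-.283*(x-620)
go([(555,ax(555),125,-105.8),(568,ax(568),92,-105.8)],1,vm=14,wm=9.2)
E
```

```text
grasp [540.9 -28.6 140. ] rot [ 179.99   -0.24 -105.91] F [-0.1 -0.  -0.7] w 62.9 t 26.4
[-0.8, -7.1, 7.5, -0.001, 1, -0.8, -7.1, 7.5, -0.001, 1, -0.0, -4.5, 11.0, -0.0, 1, -0.0, -4.5, 11.0, -0.0, 1, -0.0, -4.5, 11.0, -0.0, 1]
```

Request:
{"name": "play_rows", "arguments": {"rows": [-0.8,-7,7.5,0,1,-0.8,-7,7.5,0,1,0,-4.5,11,0,1,0,-4.5,11,0,1,0,-4,7,0,1,0,0,0,0,1]}}

```text
clock: 27.15
eef_pos: [568.2, -35.7, 72.4]
ee_rot: [179.8, -0.3, -105.8]
ft_force: [0.1, 0.4, -1.5]
gripper_width: 63.3
```

```bash
python3 - <<'E'
from h import *
ax=lambda x:-49.4-.283*(x-620)
go([(578,ax(578),90.5,-105.8)],1,vm=8,wm=9.2)
E
```

```text
grasp [568.3 -35.6  91.4] rot [ 179.84   -0.27 -105.76] F [ 0.1  0.4 -1.5] w 63.3 t 27.15
[-0.4, -4.9, 0.4, 0.0, 1, -0.4, -4.9, 0.4, 0.0, 1]
```

Request:
{"name": "play_rows", "arguments": {"rows": [-0.4,-6,0.5,0,1,-0.3,-6.5,0.3,0,1,0,-6.5,0.2,0,1,0,-6.5,0.2,0,1,0,-6.5,0,0,1,0,0,0,0,1]}}

```text
clock: 27.9
eef_pos: [602.5, -44.4, 72.3]
ee_rot: [-180.0, -0.2, -105.8]
ft_force: [0.3, -0.4, -0.9]
gripper_width: 63.6
```

```bash
python3 - <<'E'
from h import *
ax=lambda x:-49.4-.283*(x-620)
go([(615,ax(615),90.5,-105.8)],1,vm=5,wm=9.2)
E
```

```text
grasp [602.6 -44.3  91.3] rot [-179.99   -0.24 -105.75] F [ 0.3 -0.4 -0.9] w 63.6 t 27.9
[0.1, -4.3, 0.3, 0.0, 1, 0.1, -4.3, 0.3, 0.0, 1, 0.0, -4.3, 0.3, 0.0, 1]
```

Request:
{"name": "play_rows", "arguments": {"rows": [0.1,-4.3,0.3,0,1,0.1,-4.3,0.3,0,1,0,-3,0.2,0,1,0,-2,0,0,1]}}

```text
clock: 28.4
eef_pos: [615.9, -48.4, 71.4]
ee_rot: [180.0, -0.2, -105.7]
ft_force: [-0.6, -0.2, -1.7]
gripper_width: 62.8
```

Request:
{"name": "play_rows", "arguments": {"rows": [0,-2,0,0,1,0,-2,0,0,1,0,-2,0,0,1]}}

```text
clock: 28.78
eef_pos: [621.3, -49.9, 71.2]
ee_rot: [179.9, -0.2, -105.8]
ft_force: [-4.6, 1.8, -0.1]
gripper_width: 63.1
```

Contact where predicted (x≈621–622). Now the firm press.

Request:
{"name": "play_rows", "arguments": {"rows": [0,-4,0,0,1,0,-4,0,0,1]}}

```text
clock: 29.02
eef_pos: [621.2, -49.9, 70.5]
ee_rot: [178.8, -0.3, -105.8]
ft_force: [-9.7, 3.5, 5.7]
gripper_width: 63.4
```

Request:
{"name": "play_rows", "arguments": {"rows": [0,-7,0,0,1,0,-7,0,0,1,0,-7,0,0,1]}}

```text
clock: 29.4
eef_pos: [620.8, -49.9, 69.4]
ee_rot: [176.0, -0.4, -105.9]
ft_force: [-14.6, 4.3, 9.2]
gripper_width: 63.0
```

Request:
{"name": "play_rows", "arguments": {"rows": [0,-4,-1.2,0,1,0,-3,-0.8,0,1,0,0,0,0,0.4,0,0,0,0,0.1,0,0,0,0,0,0,0,0,0,0]}}

```text
clock: 30.15
eef_pos: [621.5, -49.9, 70.7]
ee_rot: [175.1, -0.5, -105.8]
ft_force: [-0.1, 0.1, 0.2]
gripper_width: 89.5
```

```bash
python3 - <<'E'
from h import *
go([(612,-49,190,-105.8)],0,vm=30)
E
```

```text
grasp [623.1 -50.2  89.6] rot [ 175.12   -0.47 -105.83] F [-0.1  0.1  0.2] w 89.5 t 30.15
[0.7, 4.9, -24.8, -0.0, 0, 0.7, 4.9, -24.8, -0.0, 0, 0.7, 4.9, -24.8, -0.0, 0, 0.7, 4.9, -24.8, -0.0, 0]
```

Request:
{"name": "play_rows", "arguments": {"rows": [0,2.1,-24.8,0,0,0,2.1,-24.8,0,0,0.7,4.9,-24.8,0,0,0.7,4.9,-24.8,0,0,0,0,0,0,0]}}

```text
clock: 30.78
eef_pos: [617.1, -49.5, 173.5]
ee_rot: [175.3, -0.5, -105.8]
ft_force: [-0.5, 0.1, -0.5]
gripper_width: 91.4
```

```bash
python3 - <<'E'
from h import *
from station import robot
s=robot.snapshot("wrist");t=robot.snapshot("scene");pickle.dump((s,t),open("p7.pkl","wb"))
go([],0)
p=proj(s,(640,-55,90));q=proj(t,(635,-55,90))
def crop(i,c,h,w,k):
    x=int(np.clip(c[0]-w/2,0,640-w));y=int(np.clip(c[1]-h/2,0,400-h));print(x,y);return cv2.resize(i[y:y+h,x:x+w],None,fx=k,fy=k,interpolation=cv2.INTER_CUBIC)
cv2.imwrite("pics/p7.png",np.hstack([crop(s["color"],p,120,100,4),crop(t["color"],q,80,66,6)]))
E
```

```text
grasp [617.3 -49.5 189.7] rot [ 174.94   -0.52 -105.85] F [ 0.4 -0.4 -0.7] w 91.2 t 30.875
264 107
306 123
```

View pics/p7.png

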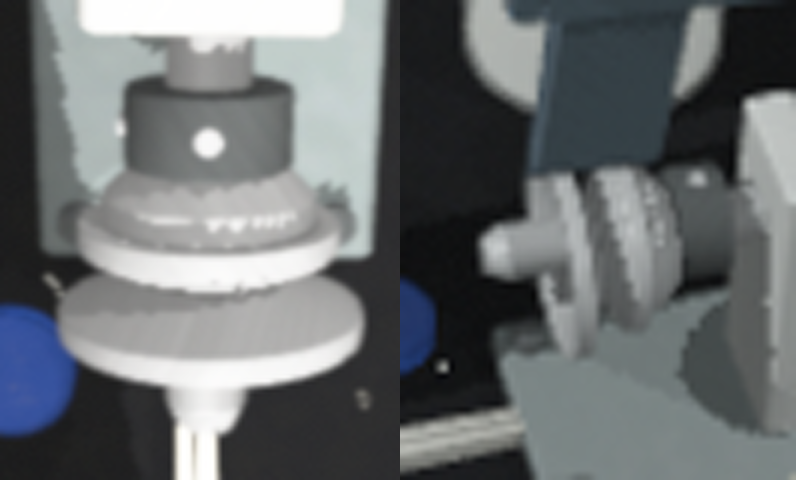

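```bash
python3 - <<'E'
from h import *
s,t=pickle.load(open("p7.pkl","rb"))
u=np.array([-.962,.272,0]);v=np.array([.272,.962,0]);z=np.array([0,0,1])
ax=lambda x:-49.4-.283*(x-620)
a=np.radians(np.arange(0,360,30))
for n,x,r in(("large hollow",618.5,32),("med hollow",641.5,27)):
  for tilt in(0,6):
    c=np.array([x,ax(x),87.]);k=np.tan(np.radians(tilt))
    P=[c+r*(np.cos(q)*v+np.sin(q)*(z-k*u)) for q in a]
    w=np.array([(proj(t,p)-[306,123])*6+[400,0] for p in P]).round()
    W=np.array([(proj(s,p)-[264,107])*4 for p in P]).round()
    print(n,tilt,"scene top/bot/l/r",w[3],w[9],w[6],w[0],"| wrist top/bot/l/r",W[3],W[9],W[6],W[0])
g=cv2.cvtColor(t["color"],6);np.set_printoptions(linewidth=200)
print(g[150:186:2,320:356])
E
```

```text
large hollow 0 scene top/bot/l/r [543. 178.] [539. 328.] [569. 332.] [514. 182.] | wrist top/bot/l/r [203. 399.] [204. 290.] [354. 338.] [ 53. 339.]
large hollow 6 scene top/bot/l/r [554. 176.] [529. 330.] [569. 332.] [514. 182.] | wrist top/bot/l/r [203. 382.] [204. 304.] [354. 338.] [ 53. 339.]
med hollow 0 scene top/bot/l/r [621. 177.] [615. 303.] [643. 305.] [594. 180.] | wrist top/bot/l/r [203. 270.] [204. 197.] [335. 229.] [ 72. 230.]
med hollow 6 scene top/bot/l/r [631. 175.] [606. 305.] [643. 305.] [594. 180.] | wrist top/bot/l/r [203. 255.] [204. 209.] [335. 229.] [ 72. 230.]
[[ 26  26  26  26  26  27  32  58  78  66  60  59  58  58  57  60  59  59  61  67  78  77  79  86  71  64  53  35  24  23  35  42  45  49  50  52]
 [ 26  26  27  26  27  27  42  75  92  90  99 120 136 139 129  38  33  61 108 152 166 169 169 171 160 111 103  88  65  61  78  82  81  92 136 169]
 [ 26  26  25  25  26  26  52 108 142 138 131 140 174 174 164 113  58  85  87 121 169 173 178 174 168 146 131 152 117 106  81  77  85  87  90  96]
 [ 28  27  27  25  23  17  46 106 146 144 141 134 143 175 175 165 1
[... 1438 characters left out ...]
40  43  97 155 161 157 151 135 130 131 121  83  90  89  86  83  88  98 101 106 117 117 116 116 116 117 119 110]
 [ 19  43  72  69  61  59  68  66  67  68  75 118 158 154 147 131 116 116 117 114 118 118 115 106 106 105 108 117 117 118 118 117 117 108  72  73]
 [ 23  46  68  70  68  78  83  80  76  68  68  86 122 152 145 128 102 104 110 119 119 119 119 118 119 119 117 117 117 118 119 118 116 100  72  72]
 [ 17  31  69 107 129 125 113 105 113 129 130 131 131 134 133 112 105 108 117 117 118 118 118 118 117 118 117 118 118 117 117 117 110  74  74  73]
 [ 16  19  70 123 131 129 129 129 129 130 130 130 129 129 130 129 130 129 129 129 126 119 118 120 117 117 117 118 119 118 119 115 100  73  73  74]]
```

The large washer is on, crown to crown, but it probably kept a few degrees of the tool's lean. I'll straighten the tool (fast descents shift the lean), then press the stack flat with the fingers straddling the arbor.

Request:
{"name": "play_rows", "arguments": {"rows": [0,25,-10,0,0.55,0,25,-20,0,0.55,0,15,-30,0,0.55,0,0,-30,0,0.55,0,0,-30,0,0.55,0,0,45,0,0.55,0,0,45,0,0.55,0,0,20,0,0.55,0,0,0,0,0.55]}}

```text
clock: 32.0
eef_pos: [547.4, -30.9, 173.1]
ee_rot: [173.7, -0.8, -105.8]
ft_force: [0.3, 0.4, 0.1]
gripper_width: 41.5
```

Request:
{"name": "play_rows", "arguments": {"rows": [0,0,-40,0,0.55,0,0,-40,0,0.55,0,0,0,0,0.55]}}

```text
clock: 32.38
eef_pos: [556.8, -32.4, 254.1]
ee_rot: [173.6, -0.8, -105.8]
ft_force: [-0.0, -0.3, 0.1]
gripper_width: 40.5
```

Request:
{"name": "play_rows", "arguments": {"rows": [0,0,40,0,0.55,0,0,40,0,0.55,0,0,0,0,0.55]}}

```text
clock: 32.75
eef_pos: [547.8, -31.1, 172.3]
ee_rot: [173.6, -0.8, -105.9]
ft_force: [0.5, 1.0, 1.0]
gripper_width: 41.1
```

Request:
{"name": "play_rows", "arguments": {"rows": [0,-35,0,0,0.55,0,0,0,0,0.55]}}

```text
clock: 33.0
eef_pos: [582.9, -40.8, 170.2]
ee_rot: [173.7, -0.8, -105.8]
ft_force: [0.4, 0.5, 0.3]
gripper_width: 40.9
```

Request:
{"name": "play_rows", "arguments": {"rows": [0,35,0,0,0.55,0,0,0,0,0.55]}}

```text
clock: 33.25
eef_pos: [549.4, -31.1, 176.0]
ee_rot: [173.8, -0.7, -105.9]
ft_force: [1.1, -0.4, 0.2]
gripper_width: 41.1
```

```bash
python3 - <<'E'
from h import *
ax=lambda x:-49.4-.283*(x-620)
go([(560,ax(560),120,-105.8),(570,ax(570),92,-105.8)],.35,vm=25,wm=9.2)
E
```

```text
grasp [551.4 -31.4 194.9] rot [ 173.82   -0.74 -105.86] F [ 1.1 -0.4  0.2] w 41.1 t 33.25
[-0.6, -4.1, 18.4, -0.0, 0.35, -0.6, -4.1, 18.4, -0.0, 0.35, -0.6, -4.1, 18.4, -0.0, 0.35, -0.6, -4.1, 18.4, -0.0, 0.35, -0.2, -6.7, 13.4, -0.0, 0.35, -0.2, -6.7, 13.4, -0.0, 0.35]
```

Request:
{"name": "play_rows", "arguments": {"rows": [-0.6,-4,18,0,0.35,-0.6,-4,18,0,0.35,-0.6,-4,18,0,0.35,-0.6,-4,18,0,0.35,0,-6,12,0,0.35,0,-6,9,0,0.35,0,0,0,0,0.35]}}

```text
clock: 34.12
eef_pos: [571.0, -35.7, 74.8]
ee_rot: [174.0, -0.7, -105.9]
ft_force: [0.3, 0.4, 0.3]
gripper_width: 59.4
```

```bash
python3 - <<'E'
from h import *
ax=lambda x:-49.4-.283*(x-620)
go([(582,ax(582),88,-105.8),(598,ax(598),88,-105.8)],.35,vm=7,wm=9.2)
E
```

```text
grasp [573.  -36.   93.7] rot [ 173.99   -0.71 -105.88] F [0.3 0.4 0.3] w 59.4 t 34.125
[0.0, -5.0, 2.4, -0.001, 0.35, 0.0, -5.0, 2.4, -0.001, 0.35, 0.0, -5.5, -0.6, -0.0, 0.35, 0.0, -5.5, -0.6, -0.0, 0.35, 0.0, -5.5, -0.6, -0.0, 0.35]
```

Request:
{"name": "play_rows", "arguments": {"rows": [0,-5,2.2,0,0.35,0,-5,2.2,0,0.35,0,-5.5,-0.3,0,0.35,0,-5,-0.6,0,0.35,0,0,0,0,0.35]}}

```text
clock: 34.75
eef_pos: [593.1, -41.8, 70.6]
ee_rot: [174.2, -0.7, -105.9]
ft_force: [-0.9, 0.1, -0.3]
gripper_width: 59.0
```

```bash
python3 - <<'E'
from h import *
ax=lambda x:-49.4-.283*(x-620)
go([(604,ax(604),88,-105.8)],.35,vm=3,wm=9.2)
E
```

```text
grasp [595.  -42.1  89.5] rot [ 174.21   -0.67 -105.89] F [-0.9  0.1 -0.3] w 59.0 t 34.75
[0.0, -2.4, 0.1, -0.0, 0.35, 0.0, -2.4, 0.1, -0.0, 0.35, 0.0, -2.4, 0.1, -0.0, 0.35, 0.0, -2.4, 0.1, -0.0, 0.35]
```

Request:
{"name": "play_rows", "arguments": {"rows": [0,-2.4,0.1,0,0.35,0,-2.4,0.1,0,0.35,0,-2.4,0.1,0,0.35]}}

```text
clock: 35.12
eef_pos: [600.0, -43.8, 69.7]
ee_rot: [174.2, -0.7, -105.9]
ft_force: [0.1, 0.5, -0.6]
gripper_width: 59.4
```

Request:
{"name": "play_rows", "arguments": {"rows": [0,-2,0.1,0,0.35,0,-2,0,0,0.35]}}

```text
clock: 35.38
eef_pos: [602.6, -44.6, 69.2]
ee_rot: [174.0, -0.7, -105.9]
ft_force: [-5.4, 1.3, 3.5]
gripper_width: 59.4
```

Request:
{"name": "play_rows", "arguments": {"rows": [0,-5,-0.3,0,0.35,0,-6,-0.3,0,0.35]}}

```text
clock: 35.62
eef_pos: [602.5, -44.6, 69.2]
ee_rot: [172.5, -0.7, -105.9]
ft_force: [-15.1, 4.8, 12.7]
gripper_width: 59.1
```

Request:
{"name": "play_rows", "arguments": {"rows": [0,-8,-0.5,0,0.35,0,-8,-0.5,0,0.35]}}

```text
clock: 35.88
eef_pos: [601.7, -44.4, 69.9]
ee_rot: [170.3, -0.8, -106.0]
ft_force: [-18.4, 5.6, 14.3]
gripper_width: 59.4
```

Pressed at 19 N axially with no further travel. Backing off.

Request:
{"name": "play_rows", "arguments": {"rows": [0,3,0.5,0,0.35,0,6,1,0,0.35,0,10,1.7,0,0.35,0,15,2.6,0,0.35,0,15,2.6,0,0.35,0,0,0,0,0.35]}}

```text
clock: 36.62
eef_pos: [552.3, -30.3, 69.6]
ee_rot: [170.5, -0.8, -106.0]
ft_force: [0.1, -0.6, 0.3]
gripper_width: 59.2
```

```bash
python3 - <<'E'
from h import *
from station import robot
t=robot.snapshot("scene");o=pickle.load(open("p7.pkl","rb"))[1]
go([(535,-30,210,-105.8)],.35,vm=35)
# stack seen before and after the press, same crop, no viewing: where it changed
d=cv2.absdiff(cv2.cvtColor(t["color"],6),cv2.cvtColor(o["color"],6))[150:186,318:372]
print((d>40).astype(int).sum(0))
cv2.imwrite("pics/f.png",t["color"])
E
```

```text
grasp [556.3 -31.   88.4] rot [ 170.52   -0.82 -105.97] F [ 0.8 -0.6  0.6] w 59.7 t 36.675
[1.7, 10.1, -29.1, -0.001, 0.35, 1.6, 10.1, -29.1, -0.001, 0.35, 1.6, 10.1, -29.1, -0.001, 0.35, 1.6, 10.1, -29.1, -0.001, 0.35]
[10 12 15 13 16 16 15 13 13 18 17 20 24 24 21 16 21 20 13  0  0  1  5  8
 11 14 18 13  1  1  0  0  0  0  0  0  2  3  2  0  0  0  0  0  2  4  5  8
  8  5 20 11  2  0]
```

Request:
{"name": "play_rows", "arguments": {"rows": [0,10,-29,0,0.3,0,10,-29,0,0.2,0,10,-29,0,0.1,0,10,-29,0,0,0,10,-29,0,0,0,0,0,0,0]}}

```text
clock: 37.42
eef_pos: [533.5, -22.4, 225.2]
ee_rot: [170.9, -0.8, -106.0]
ft_force: [-0.1, 0.3, -0.9]
gripper_width: 91.5
```

```bash
python3 - <<'E'
from h import *
from station import robot
t=robot.snapshot("scene");pickle.dump(t,open("p8.pkl","wb"));go([],0)
g=cv2.cvtColor(t["color"],6);np.set_printoptions(linewidth=220)
print(g[148:186:2,320:360])
u=np.array([-.962,.272,0]);v=np.array([.272,.962,0]);z=np.array([0,0,1]);ax=lambda x:-49.4-.283*(x-620)
a=np.radians(np.arange(0,360,15))
for n,x,r in(("large hollow",618.8,32),("large rim back",624,32),("med rim crown edge",636,27),("med hollow",641.5,27)):
  for tilt in(0,6):
    c=np.array([x,ax(x),87.]);k=np.tan(np.radians(tilt))
    w=np.array([proj(t,c+r*(np.cos(q)*v+np.sin(q)*(z-k*u))) for q in a])
    print(n,tilt,"min/max col",w[w[:,0].argmin()].round(1),w[w[:,0].argmax()].round(1),"min/max row",w[w[:,1].argmin()].round(1),w[w[:,1].argmax()].round(1))
E
```

```text
grasp [535.7 -22.9 242.4] rot [ 170.72   -0.82 -106.03] F [-0.4  1.  -1. ] w 91.4 t 37.475
[[ 28  25  26  24  26  25  26  62 118 143 145 140 115  43  25  26  27  28  64 100  95  97  86  44  26  26  24  25  25  24  22  18  19  21  17  17  19  19  19  19]
 [ 25  26  25  25  26  25  36  87 128 123 138 159 159 145  43  25  29  79 139 158 160 157 156 144  68  57  40  15  16  24  34  41  43  47  49  51  58  57  46  25]
 [ 26  25  25  26  26  27  52 103 134 128 131 154 167 165 149  48  32  58 106 150 163 165 161 168 157 109 101  86  63  59  76  80  80  90 134 166 144  87  82  72]
 [ 26  26  25  25  25  25  50 105 140 137 130 136 166 171 164 127  64  83  85 118 166 170 175 173 166 144 129 149 116 104  80  76  83  86  87  95  93  84  83  80]
 [ 22  19  17  16  16  16  44 105 145 142 140 132 138 172 173 164  97  84  88  90 123 168 171 183 173 163 141 161 149 115 106  74  86  86  87  86  85  85  87  86]
 [ 16  18  17  17  19  19  29  95 148 146 144 141 146 167 173 168 144 100  86  92 123 168 172 182 173 170 151 128 134 121 115 100  72  85  84  85  86  85  84  85]
 [ 22  62 102 103 110 116 133 1
[... 2158 characters left out ...]
26.6 147.8] [332.6 183.1]
large hollow 6 min/max col [324.8 161.2] [334.8 170.1] min/max row [327.9 147.5] [331.3 183.3]
large rim back 0 min/max col [328.1 152.7] [337.3 177.8] min/max row [329.6 147.2] [335.5 182.6]
large rim back 6 min/max col [327.6 160.7] [337.8 169.5] min/max row [330.8 147. ] [334.3 182.8]
med rim crown edge 0 min/max col [335.4 153.5] [343.4 171.4] min/max row [336.8 148.8] [341.8 178.6]
med rim crown edge 6 min/max col [335.  160.2] [343.9 167.6] min/max row [337.9 148.7] [340.7 178.8]
med hollow 0 min/max col [338.4 152.9] [346.5 170.8] min/max row [339.9 148.3] [344.8 178. ]
med hollow 6 min/max col [337.9 159.6] [347. 167.] min/max row [340.9 148.1] [343.8 178.2]
```

```bash
python3 - <<'E'
from station import robot
print(robot.job_done())
E
```

```text
the job is handed in; nothing more can be done
None
```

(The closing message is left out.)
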